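# Lay the castle's paving plates in their bays and lock them

## Task

Throw the hold-down bail of the castle's display plinth right back, past upright, so that it stays open. Slide every grey paving plate up out of the slanted rack and slide it lengthwise into a free bay of the plinth, far end under the keeper lip, until its hole drops over the bay's pin and it lies flat; when all are down, swing the bail forward again until it rests on the plates. Leave the jar and the brick separator where they are.

Things in the scene. Friction and masses are not known exactly. Their poses are not given: they have to be found in the camera images.
- rack: white plastic rack, 364 mm wide (y), with four slots side by side at rack y = +135, +45, -45, -135 mm, each open upward and away from the robot, 40 degrees above level. Origin: middle of its underside; x points away from the robot, z up. A plate in a slot has its centre at rack x = 0, z = 75 mm
- slot_mouth (a point): mid-gap point at the level of the slots' mouths, at rack y = 0 (the slots lie 45 and 135 mm to either side). Below it the slot is 40 mm deep along the slope, 66 mm wide, gap 12 mm. Above it only a 30 mm wide tongue supports the middle of a plate's underside, so both long side edges of the plate are free there
- plinth: grey plastic display plinth, fixed: deck 180 x 354 mm, deck top 20 mm above the origin. Origin: underside, below the middle of the row of pins; x points away from the robot, y left, z up. Four bays side by side, pins at x = 0, y = +135, +45, -45, -135 mm. A plate enters a bay lengthwise along +x, far end under the lip; seated, its centre is over the pin and its long side along x
- lip (a point): middle of the near lower edge of the keeper lip, a strip across the far end of all bays, from plinth x = 45 to 72 mm. Its underside is 24 mm above the deck, its top 30 mm; below it pillars leave each bay an opening 68 mm wide
- plate0: grey paving plate, 140 (x) x 60 (y) x 8 mm (z), about 90 g, with a 20 mm square hole through its middle, alike both ways up and both ways round; may be absent. Origin: its centre. Starts in one of the rack's slots, leaning back, 40 degrees above level: its x axis points up the slot, away from the robot, its z axis up and towards the robot
- plate1: grey paving plate, 140 (x) x 60 (y) x 8 mm (z), about 90 g, with a 20 mm square hole through its middle, alike both ways up and both ways round; may be absent. Origin: its centre. Starts in one of the rack's slots, leaning back, 40 degrees above level: its x axis points up the slot, away from the robot, its z axis up and towards the robot
- plate2: grey paving plate, 140 (x) x 60 (y) x 8 mm (z), about 90 g, with a 20 mm square hole through its middle, alike both ways up and both ways round; may be absent. Origin: its centre. Starts in one of the rack's slots, leaning back, 40 degrees above level: its x axis points up the slot, away from the robot, its z axis up and towards the robot
- plate3: grey paving plate, 140 (x) x 60 (y) x 8 mm (z), about 90 g, with a 20 mm square hole through its middle, alike both ways up and both ways round; may be absent. Origin: its centre. Starts in one of the rack's slots, leaning back, 40 degrees above level: its x axis points up the slot, away from the robot, its z axis up and towards the robot
- pin0 (a point): middle of the top of a bay's fixed round steel pin (14 mm diameter, 6 mm tall above the deck); bay at plinth y = +135 mm
- pin1 (a point): middle of the top of a bay's fixed round steel pin (14 mm diameter, 6 mm tall above the deck); bay at plinth y = +45 mm
- pin2 (a point): middle of the top of a bay's fixed round steel pin (14 mm diameter, 6 mm tall above the deck); bay at plinth y = -45 mm
- pin3 (a point): middle of the top of a bay's fixed round steel pin (14 mm diameter, 6 mm tall above the deck); bay at plinth y = -135 mm
- bail (a joint): angle of the hold-down bail, a U of 14 mm round steel bar (0.2 kg) hinged at the far end of the plinth, 120 mm from hinge axis to the cross bar; 0 = resting on seated plates (-0.03 with none), 1.57 = upright, 1.9 = stop, leaning back away from the robot. It falls, damped, to either side of upright; within 0.3 rad of upright it may stand by friction
- bail_hinge (a point): middle of the bail's hinge axis, which runs along the plinth's y, at plinth x = 87 mm and z = 35 mm
- bail_bar (a point): middle of the bail's straight cross bar (14 mm diameter, 368 mm long along the plinth's y); at joint 0 it lies at plinth x = -33 mm, z = 35 mm, so 8 mm clear of the deck. The arms of the U are at its two ends
- jar: glass jar with steel lid, 76 mm diameter, 110 mm tall, not to be disturbed. Origin: middle of its underside
- separator: yellow brick separator, 105 x 26 x 10 mm, lying between rack and plinth, not to be disturbed. Origin: underside, near its middle
Mind the look-alikes: they are no part of the job. What is shaped like the plate3 but brown or red is not meant.

How it is judged (in metres and radians):
On the way, in this order (a step that is already met when the one before it is completed fails the run):
1. the bail is thrown right back, past upright (value of joint bail above 1.7 rad), for 0.2 s.
2. every plate lies flat in a bay with its hole over the pin, while the bail is still up (value of joint bail above 1.2 rad and (horizontal distance between plate0 and pin0 below 0.005 m or horizontal distance between plate0 and pin1 below 0.005 m or horizontal distance between plate0 and pin2 below 0.005 m or horizontal distance between plate0 and pin3 below 0.005 m) and z of each of plate0, plate1, plate2, plate3 in the frame of plinth below 0.0262 m and angle between the z axis of each of plate0, plate1, plate2, plate3 and the z axis of plinth, either way round below 0.05 rad and angle between the x axis of each of plate0, plate1, plate2, plate3 and the x axis of plinth, either way round below 0.2 rad and linear speed of each of plate0, plate1, plate2, plate3 below 0.02 m/s and (horizontal distance between plate1 and pin0 below 0.005 m or horizontal distance between plate1 and pin1 below 0.005 m or horizontal distance between plate1 and pin2 below 0.005 m or horizontal distance between plate1 and pin3 below 0.005 m) and (horizontal distance between plate2 and pin0 below 0.005 m or horizontal distance between plate2 and pin1 below 0.005 m or horizontal distance between plate2 and pin2 below 0.005 m or horizontal distance between plate2 and pin3 below 0.005 m) and (horizontal distance between plate3 and pin0 below 0.005 m or horizontal distance between plate3 and pin1 below 0.005 m or horizontal distance between plate3 and pin2 below 0.005 m or horizontal distance between plate3 and pin3 below 0.005 m)), for 0.2 s.
At the end, for the whole second after the job is handed in: every plate present lies flat on the plinth's deck (centre less than 26.2 mm above the plinth's underside, tilted less than 0.05 rad) with its hole's centre within 5 mm of a pin, its long side within 0.2 rad of the plinth's x axis, at rest, and the bail rests on the plates (joint below 0.04 rad) (value of joint bail below 0.04 rad and velocity of joint bail below 0.1 rad/s and (horizontal distance between plate0 and pin0 below 0.005 m or horizontal distance between plate0 and pin1 below 0.005 m or horizontal distance between plate0 and pin2 below 0.005 m or horizontal distance between plate0 and pin3 below 0.005 m) and z of each of plate0, plate1, plate2, plate3 in the frame of plinth below 0.0262 m and angle between the z axis of each of plate0, plate1, plate2, plate3 and the z axis of plinth, either way round below 0.05 rad and angle between the x axis of each of plate0, plate1, plate2, plate3 and the x axis of plinth, either way round below 0.2 rad and linear speed of each of plate0, plate1, plate2, plate3 below 0.02 m/s and (horizontal distance between plate1 and pin0 below 0.005 m or horizontal distance between plate1 and pin1 below 0.005 m or horizontal distance between plate1 and pin2 below 0.005 m or horizontal distance between plate1 and pin3 below 0.005 m) and (horizontal distance between plate2 and pin0 below 0.005 m or horizontal distance between plate2 and pin1 below 0.005 m or horizontal distance between plate2 and pin2 below 0.005 m or horizontal distance between plate2 and pin3 below 0.005 m) and (horizontal distance between plate3 and pin0 below 0.005 m or horizontal distance between plate3 and pin1 below 0.005 m or horizontal distance between plate3 and pin2 below 0.005 m or horizontal distance between plate3 and pin3 below 0.005 m)); the robot touches nothing.
It fails at once if the glass jar is moved more than 4 cm (distance of jar from where it was at the start of the episode above 0.04 m).
It fails at once if the brick separator is moved more than 4 cm (distance of separator from where it was at the start of the episode above 0.04 m).
Of plate0, plate1, plate2, plate3 only 3 to 4 are there at a start; the rules pass over those that are not, and their reading is None.
At some moment in a run one of plate0, plate1, plate2, plate3 may be knocked a few centimetres aside while the robot is not near it.
Once in a run the grip may slacken for a moment while it holds something.
It also fails if it takes over 210 s, if anything falls off the work surface, if the arm or the gripper's body presses on something with over 40 N, if the wrist force passes 120 N, or if a joint passes its speed limit or range.

## Robot

A 6-joint arm with a two-finger parallel gripper is mounted at the origin on the work surface. World frame = base frame: x ahead of the robot, y to its left, z up, the work surface at z = 0. Lengths are in m, angles in degrees, forces in N, time in s.
With the tool pointing down it reaches from about 0.375 to 0.9 m from the base axis. Payload 3.1 kg.
Tool frame: the origin (TCP) lies on the front face of the gripper's body, between the roots of the fingers; the fingertips stand 70 mm ahead of it and the grasp point (between the pads) lies 51 mm ahead of it (bot.tip_extent is the distance from the TCP to the fingertips, in m); z points along the fingers, x is the direction in which the jaws open and shut, and the axes are right-handed (so a half turn about z gives the same grasp; the last joint's range is limited). The gripper opens to 87 mm and grips with 3 to 60 N. Pads are 19 mm wide; open, the fingers measure 117 mm over their backs; the gripper's body (75 mm by 190 mm) begins 51 mm behind the grasp point.
Start: joints at [-78.524, 30.224, 82.088, -0, 67.689, -10.227], TCP at [0.231, -0.581, 0.292] pointing down, gripper open.
Joint ranges: [-176.69, 176.69], [-43.24, 126.21], [12.49, 139.97], [-82, 262], [0, 151.66], [-163.58, 163.58]. Speed limits (degrees/s): [159.86, 159.86, 180, 180, 180, 180].

## Interface

Orientations are given as a 3x3 rotation matrix whose columns are the frame's x, y, z axes.
In Python, from rig import bot, viewer, ticket gives the robot as it stands. The module is installed in compiled form; this text tells all that it offers.
- The arm moves only by the tool arm_command, never from a script. Its argument "targets" is a list of rows, each an object with "rot": the turn, a rotation vector about the tool's x, y, z in degrees, a list of three; "offset": the shift along the tool's x, y, z in cm, a list of three; "gripper": the closure, from 0 (fully open) to 1 (shut). A call has 1 to 8 rows; each row is the pose to reach, as a shift and turn from the pose commanded when the call began, along the tool's axes at that moment; what a row does not reach only later rows make up. A row lasts 1/10 s, in which the tool goes at most 50 mm and 8.59 degrees, less where a joint would pass 70% of its speed; a pose out of reach is approached as far as the arm can. A call with a gripper value outside its range is refused whole. The fingers move at their own pace and stop on an object; the grip force is fixed at half the most. Time passes only in rows, so rows that repeat a pose let the fingers close. It gives the time, the measured TCP pose, the force and the opening at its end, in the units of the state.
- bot.read_state(): the state, without advancing time (a new reading comes with each control period).
- viewer.capture(name): name is "scene" or "side" or "wrist"; returns a dict with "frame" (400x640x3 uint8, red, green, blue), "fx", "fy", "cx", "cy" (pixels), "view" (4x4, takes a point from world to camera coordinates). Camera axes: x right, y down, z forward; pixel columns grow to the right and rows downward; lengths in m; the calibration is good to about 2 mm. A picture is of the moment at which its call begins. There is no depth.
- ticket.hand_in(): hands the job in, once; it reports no verdict.
The state is a dict: "time_s": time; "joint_positions": joint angles; "qvel": joint speeds; "tau": joint torques, N m; "position": TCP position; "tcp_rot": TCP orientation; "force": force on the tool from outside, world axes, zero at the start; "moment": the same for the moment, N m; "opening": opening from 0.0 (shut) to 1.0 (fully open).
Only numpy, scipy, OpenCV 4.12 (cv2) and the standard library are available. Lean on these libraries where they do the work, as an engineer would, in place of code of your own. Each camera call takes 0.05 s, during which the arm holds its last target. There are 200 camera calls.

## Working session

There is one attempt and no reset: what is moved stays moved. The work goes in short steps, Python scripts to look and compute and a tool call to move; the robot and the scene stay as the last step left them, time stands still between calls to the robot, and variables do not carry over. Pictures are saved under pics/ and viewed, about 12 in all and at most 16, crops included, and the job is handed in when it is done.

Besides the shell and the picture viewer there is one more tool, called after "Request:" as name([rows], argument=value, ...), one row to a line, values as JSON. arm_command: Moves the arm, as the interface text tells. Its arguments: {"type":"object","properties":{"targets":{"type":"array"}},"required":["targets"]}

```bash
mkdir -p pics; cat > h.py <<'E'
import numpy as np, cv2
from rig import bot, viewer, ticket
def cap(n,f):
    c=viewer.capture(n); cv2.imwrite('pics/'+f+'.png',c['frame'][:,:,::-1]); np.savez('pics/'+f+'.npz',**{k:c[k] for k in c}); return c
def proj(c,p):
    p=np.atleast_2d(p); q=(c['view'][:3,:3]@p.T).T+c['view'][:3,3]
    return np.c_[q[:,0]/q[:,2]*c['fx']+c['cx'],q[:,1]/q[:,2]*c['fy']+c['cy']]
def ray(c,u,v,z):
    R=c['view'][:3,:3];t=c['view'][:3,3];o=-R.T@t
    d=R.T@np.array([(u-c['cx'])/c['fx'],(v-c['cy'])/c['fy'],1]); return o+d*(z-o[2])/d[2]
E
python3 - <<'E'
from h import *
for n in['scene','side','wrist']:
    c=cap(n,n+'0'); print(n,c['fx'],c['cx'],c['cy'],np.round(c['view'],3).tolist())
s=bot.read_state(); print(s)
a=[cv2.imread('pics/%s0.png'%n) for n in['scene','side']]
E
```

```text
scene 471.19065698072285 316.750898864239 207.05717871748232 [[0.708, 0.706, -0.016, -0.35], [0.487, -0.504, -0.714, -0.221], [-0.512, 0.498, -0.7, 2.053], [0.0, 0.0, 0.0, 1.0]]
side 448.1585018041294 324.8621325315285 193.53382135704447 [[-0.952, -0.304, -0.011, 0.501], [-0.229, 0.74, -0.633, 0.22], [0.201, -0.6, -0.774, 1.202], [0.0, 0.0, 0.0, 1.0]]
wrist 275.79763255020436 322.7044115480272 195.9624269964111 [[0.37, -0.929, -0.002, -0.624], [-0.898, -0.358, 0.257, -0.032], [-0.239, -0.094, -0.966, 0.391], [0.0, 0.0, 0.0, 1.0]]
{'time_s': 0.15, 'joint_positions': array([-7.85237100e+01,  3.02668399e+01,  8.21379321e+01,  1.03201335e-03,
        6.76896690e+01, -1.02273437e+01]), 'qvel': array([ 0.00510199, -0.13014846, -0.24872542, -0.00852598, -0.01016722,
        0.0060112 ]), 'tau': array([ 3.75490954e-04, -4.40432990e+01, -1.76842010e+01,  6.34062337e-02,
        5.52505336e-02, -9.19181070e-05]), 'position': array([ 0.23107153, -0.58024941,  0.291504  ]), 'tcp_rot': array([[ 3.69799065e-01, -9.29111702e-01, -3.11620536e-04],
       [-9.29110343e-01, -3.69799067e-01,  1.61866768e-03],
       [-1.61916007e-03, -3.09051931e-04, -9.99998641e-01]]), 'force': array([ 0.85416485, -0.01868121, -0.60370528]), 'moment': array([-0.00812778,  0.00573313,  0.01085355]), 'opening': 0.9975768259928168}
```

View pics/scene0.png

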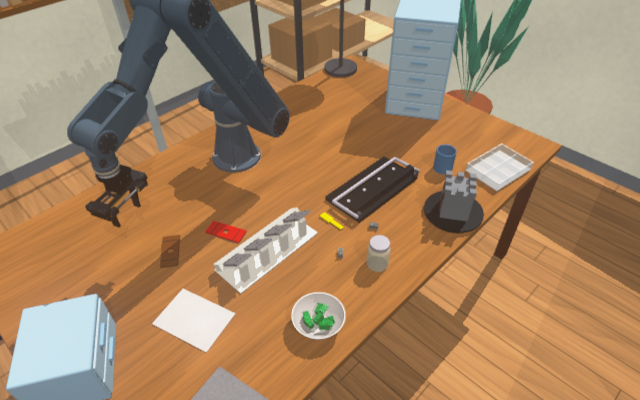

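View pics/side0.png

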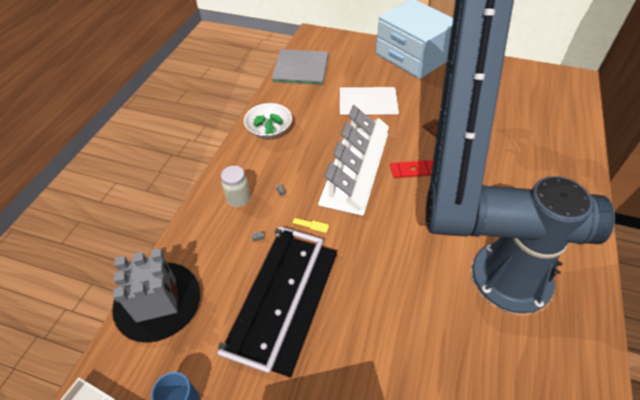

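The scene view shows four grey plates in the white rack (scene ~(245,265), (262,250), (278,238), (300,222)). The look-alikes are the red plate at (226,232) and the brown one at (171,250). The plinth is at (372,187) with its light bail forward. The separator is at (332,221) and the jar at (378,252). I choose the rack plates and will check them in close crops.

```bash
python3 - <<'E'
import cv2,numpy as np
s=cv2.imread('pics/scene0.png'); d=cv2.imread('pics/side0.png')
a=cv2.resize(s[145:295,205:425],None,fx=3.6,fy=3.6,interpolation=2)
cv2.imwrite('pics/c1.png',a)
b=cv2.resize(d[95:385,210:400],None,fx=2.05,fy=2.05,interpolation=2)
cv2.imwrite('pics/c2.png',b)
E
```

```text
(no output)
```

View pics/c1.png

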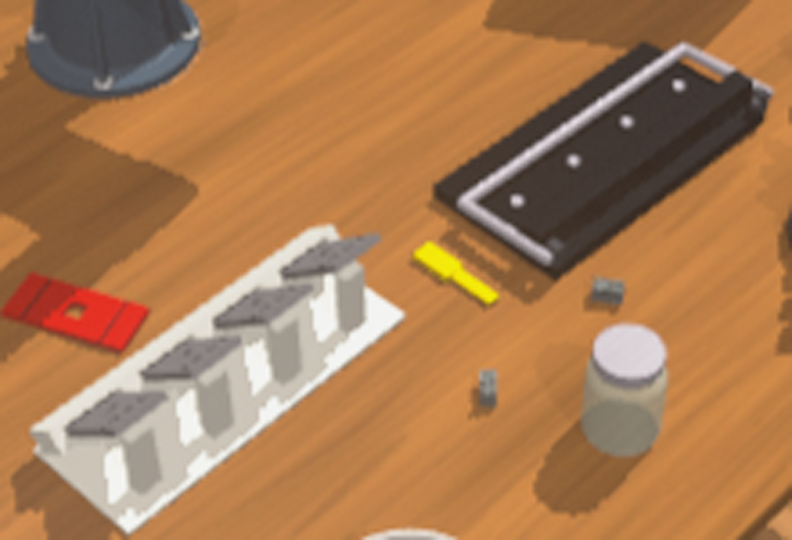

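View pics/c2.png

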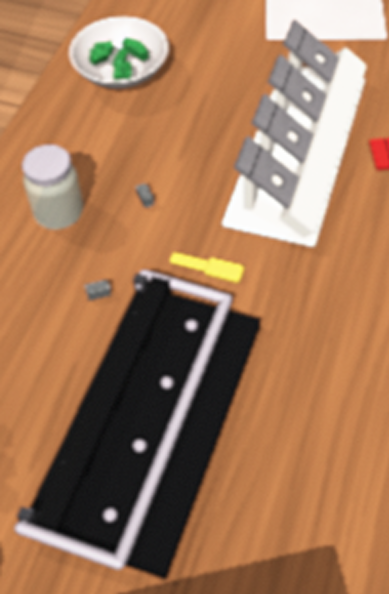

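```bash
cat > fit.py <<'E'
from h import *
from scipy.optimize import least_squares
S=dict(np.load('pics/scene0.npz'));D=dict(np.load('pics/side0.npz'))
a=lambda x,y:(205+x/3.6-.36,145+y/3.6-.36); b=lambda x,y:(210+x/2.05-.25,95+y/2.05-.25)
def W(p,q):
    c,s=np.cos(p[2]),np.sin(p[2]); q=np.atleast_2d(q)
    return np.c_[p[0]+c*q[:,0]-s*q[:,1],p[1]+s*q[:,0]+c*q[:,1],q[:,2]]
ys=[.135,.045,-.045,-.135]
P=np.array([[0,y,.026] for y in ys])
s1=np.array([a(*k) for k in[(679,85),(626,121),(573,160),(517,200)]]);d1=np.array([b(*k) for k in[(110,515),(139,445),(167,382),(191,325)]])
f=lambda p:np.r_[(proj(S,W(p,P))-s1).ravel(),(proj(D,W(p,P))-d1).ravel()]
r=least_squares(f,[.6,.1,0]);print('plinth',r.x,np.degrees(r.x[2]),np.round(r.fun,1))
H=np.array([[-.0026,y,.078] for y in ys]);d2=np.array([b(*k) for k in[(278,180),(292,136),(307,96),(320,58)]])
s2=np.array([a(*k) for k in[(403,314),(128,532)]]);d3=np.array([b(222,224)])
def g(p):
    C=np.array([[p[3],.182,.003],[p[3],-.182,.003]])
    return np.r_[(proj(D,W(p,H))-d2).ravel(),(proj(S,W(p,C))-s2).ravel(),(proj(D,W(p,C[:1]))-d3).ravel()]
q=least_squares(g,[.6,-.3,0,.06]);print('rack',q.x,np.degrees(q.x[2]),np.round(q.fun,1))
print(proj(S,W(q.x,H))) 
print('sep',ray(S,*a(455,272),.01),ray(S,*a(425,252),.01),ray(S,*a(490,297),.01),'jar',ray(S,*a(627,430),0))
print('holes',W(q.x,H).round(4).tolist(),'pins',W(r.x,P).round(4).tolist())
E
python3 fit.py
```

```text
plinth [ 0.55441858  0.24918329 -0.01579775] -0.9051445900281857 [-0.1 -0.7  0.4 -0.5  0.2 -0.7  0.1 -0.6 -0.1 -0.4  0.2 -0.1 -0.3 -0.2
  0.  -0.5]
rack [ 0.5072332  -0.25596447  0.01986571  0.06671896] 1.1382216180200924 [-0.4 -0.4  0.4 -0.4  0.1 -0.7  0.3 -0.5  0.8 -0.   0.2 -0.4  0.2  0.8]
[[293.98610097 214.94656234]
 [275.41876713 228.47660976]
 [255.78370991 242.784709  ]
 [234.98610289 257.93996023]]
sep [ 5.69903455e-01 -3.07296583e-04  1.00000000e-02] [ 0.52726601 -0.00110563  0.01      ] [ 0.61994685 -0.00110637  0.01      ] jar [ 0.82526625 -0.03058422  0.        ]
holes [[0.502, -0.121, 0.078], [0.5037, -0.211, 0.078], [0.5055, -0.301, 0.078], [0.5073, -0.391, 0.078]] pins [[0.5566, 0.3842, 0.026], [0.5551, 0.2942, 0.026], [0.5537, 0.2042, 0.026], [0.5523, 0.1142, 0.026]]
```

```bash
cat >> h.py <<'E'
from scipy.spatial.transform import Rotation as Ro
def T(yaw,tilt=0,half=0,jx=False):
    "tool down; jaws along local y (or x if jx); tilt: deg pointing outward along local x"
    base=np.array([[0,-1,0],[-1,0,0],[0,0,-1]]).T if not jx else np.diag([1.,-1,-1])
    return Ro.from_euler('z',yaw,degrees=True).as_matrix()@Ro.from_euler('y',-tilt,degrees=True).as_matrix()@base
def chain(wps,p=None,R=None):
    s=bot.read_state(); p=s['position'] if p is None else p; R=s['tcp_rot'] if R is None else R
    for q,Q in wps:
        q=np.array(q); n=Ro.from_matrix(R.T@Q).as_rotvec(degrees=True)
        print('off',np.round(R.T@(q-p)*100,2).tolist(),'rot',np.round(n,1).tolist(),'world',np.round(q,3).tolist()); p,R=q,Q
PL=np.array([0.5544,0.2492,-0.01580]); RK=np.array([0.5072,-0.2560,0.01987])
def W(p,q):
    c,s=np.cos(p[2]),np.sin(p[2]); q=np.atleast_2d(q)
    return np.c_[p[0]+c*q[:,0]-s*q[:,1],p[1]+s*q[:,0]+c*q[:,1],q[:,2]]
E
python3 - <<'E'
from h import *
R=T(-.9,jx=True); b=W(PL,[-.033,0,0])[0]
chain([([.5,-.25,.29],R),([b[0],b[1],.2],R),([b[0],b[1],.093],R)])
E
```

```text
off [-20.74, -37.2, 0.2] rot [-0.1, 0.1, -67.4] world [0.5, -0.25, 0.29]
off [1.36, -50.0, 9.0] rot [0.0, 0.0, 0.0] world [0.521, 0.25, 0.2]
off [0.0, 0.0, 10.7] rot [0.0, 0.0, 0.0] world [0.521, 0.25, 0.093]
```

Request:
arm_command([
  {"offset":[-10,-18,0],"rot":[0,0,-34],"gripper":0},
  {"offset":[-10,-18,0],"rot":[0,0,-34],"gripper":0},
  {"offset":[-10,-18,0],"rot":[0,0,-34],"gripper":0},
  {"offset":[-10,-18,0],"rot":[0,0,-34],"gripper":0},
  {"offset":[-10,-18,0],"rot":[0,0,-34],"gripper":0},
  {"offset":[-10,-18,0],"rot":[0,0,-34],"gripper":0},
  {"offset":[-10,-18,0],"rot":[0,0,-34],"gripper":0},
  {"offset":[-10,-18,0],"rot":[0,0,-34],"gripper":0},
])

```text
time_s: 0.95
position: [0.3606, -0.4227, 0.2922]
tcp_rot: [[0.825, -0.565, -0.0], [-0.565, -0.825, -0.001], [0.0, 0.001, -1.0]]
force: [-0.4, 0.2, -0.2]
opening: 0.997
```

```bash
python3 - <<'E'
from h import *
R=T(-.9,jx=True); b=W(PL,[-.033,0,0])[0]
chain([([.5,-.15,.29],R),([b[0],b[1],.2],R),([b[0],b[1],.093],R)])
E
```

```text
off [-3.92, -30.37, 0.2] rot [0.0, -0.0, -33.5] world [0.5, -0.15, 0.29]
off [1.51, -40.0, 9.0] rot [0.0, 0.0, 0.0] world [0.521, 0.25, 0.2]
off [0.0, 0.0, 10.7] rot [0.0, 0.0, 0.0] world [0.521, 0.25, 0.093]
```

Request:
arm_command([
  {"offset":[-3.9,-30.4,0.2],"rot":[0,0,-33.5],"gripper":0},
  {"offset":[-3.9,-30.4,0.2],"rot":[0,0,-33.5],"gripper":0},
  {"offset":[-3.9,-30.4,0.2],"rot":[0,0,-33.5],"gripper":0},
  {"offset":[-3.9,-30.4,0.2],"rot":[0,0,-33.5],"gripper":0},
  {"offset":[-3.9,-30.4,0.2],"rot":[0,0,-33.5],"gripper":0},
  {"offset":[-3.9,-30.4,0.2],"rot":[0,0,-33.5],"gripper":0},
  {"offset":[-3.9,-30.4,0.2],"rot":[0,0,-33.5],"gripper":0},
  {"offset":[-3.9,-30.4,0.2],"rot":[0,0,-33.5],"gripper":0},
])

```text
time_s: 1.75
position: [0.5009, -0.1481, 0.2902]
tcp_rot: [[1.0, -0.012, -0.0], [-0.012, -1.0, -0.001], [-0.0, 0.001, -1.0]]
force: [-0.4, -0.8, 0.1]
opening: 1.003
```

Request:
arm_command([
  {"offset":[0.75,-20,4.5],"rot":[0,0,0],"gripper":0.4},
  {"offset":[0.75,-20,4.5],"rot":[0,0,0],"gripper":0.4},
  {"offset":[0.75,-20,4.5],"rot":[0,0,0],"gripper":0.4},
  {"offset":[0.75,-20,4.5],"rot":[0,0,0],"gripper":0.4},
  {"offset":[0.75,-20,4.5],"rot":[0,0,0],"gripper":0.4},
  {"offset":[0.75,-20,4.5],"rot":[0,0,0],"gripper":0.4},
  {"offset":[0.75,-20,4.5],"rot":[0,0,0],"gripper":0.4},
])

```text
time_s: 2.45
position: [0.5115, 0.0494, 0.2455]
tcp_rot: [[1.0, -0.016, 0.001], [-0.016, -1.0, -0.001], [0.001, 0.001, -1.0]]
force: [-0.0, -0.2, -1.3]
opening: 0.607
```

Request:
arm_command([
  {"offset":[0.75,-20,4.5],"rot":[0,0,0],"gripper":0.4},
  {"offset":[0.75,-20,4.5],"rot":[0,0,0],"gripper":0.4},
  {"offset":[0.75,-20,4.5],"rot":[0,0,0],"gripper":0.4},
  {"offset":[0.75,-20,4.5],"rot":[0,0,0],"gripper":0.4},
  {"offset":[0.75,-20,4.5],"rot":[0,0,0],"gripper":0.4},
  {"offset":[0.75,-20,4.5],"rot":[0,0,0],"gripper":0.4},
  {"offset":[0.75,-20,4.5],"rot":[0,0,0],"gripper":0.4},
])

```text
time_s: 3.15
position: [0.5219, 0.2495, 0.2006]
tcp_rot: [[1.0, -0.016, 0.0], [-0.016, -1.0, -0.001], [0.0, 0.001, -1.0]]
force: [0.1, -0.3, -0.3]
opening: 0.601
```

```bash
python3 - <<'E'
from h import *
R=T(-.9,jx=True); b=W(PL,[-.033,0,0])[0]
chain([([b[0],b[1],.093],R)]); c=cap('wrist','w1'); cap('side','s1')
print(proj(c,W(PL,[[-.033,0,.031],[-.033,.05,.031],[-.033,-.05,.031]])))
E
```

```text
off [-0.05, -0.03, 10.76] rot [0.0, -0.0, -0.0] world [0.521, 0.25, 0.093]
[[322.43857738 195.03653949]
 [322.40927324 143.66291266]
 [322.4652376  241.77505291]]
```

View pics/w1.png

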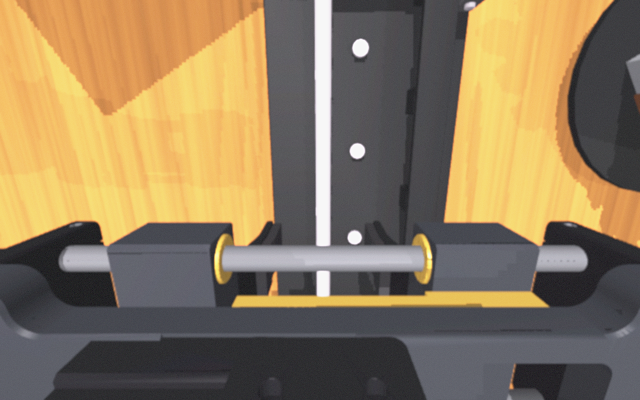

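The bail bar runs down the picture at column 322, as predicted. The pins are at (360,47), (357,151) and (354,238). I go down and grip the bar.

Request:
arm_command([
  {"offset":[0,0,5],"rot":[0,0,0],"gripper":0.4},
  {"offset":[0,0,8],"rot":[0,0,0],"gripper":0.4},
  {"offset":[0,0,10],"rot":[0,0,0],"gripper":0.4},
  {"offset":[0,0,10.7],"rot":[0,0,0],"gripper":0.4},
  {"offset":[0,0,10.7],"rot":[0,0,0],"gripper":0.4},
])

```text
time_s: 3.75
position: [0.5212, 0.2504, 0.0928]
tcp_rot: [[1.0, -0.016, -0.001], [-0.016, -1.0, -0.0], [-0.001, 0.0, -1.0]]
force: [-0.4, -0.4, 0.9]
opening: 0.602
```

Request:
arm_command([
  {"offset":[0,0,0],"rot":[0,0,0],"gripper":0.95},
  {"offset":[0,0,0],"rot":[0,0,0],"gripper":0.95},
  {"offset":[0,0,0],"rot":[0,0,0],"gripper":0.95},
  {"offset":[0,0,0],"rot":[0,0,0],"gripper":0.95},
  {"offset":[0,0,0],"rot":[0,0,0],"gripper":0.95},
])

```text
time_s: 4.25
position: [0.5212, 0.2519, 0.0938]
tcp_rot: [[1.0, -0.014, 0.001], [-0.014, -1.0, 0.0], [0.001, -0.0, -1.0]]
force: [0.3, -0.6, 0.1]
opening: 0.23
```

```bash
python3 - <<'E'
from h import *
w=dict(np.load('pics/w1.npz')); print(proj(w,W(PL,[[0,y,.026] for y in(.135,.045,-.045)])))
R=T(-.9,jx=True); s=bot.read_state(); print(s['opening'],s['position'],s['force'])
a0=-.03
for a in np.r_[.12:1.9:.15,1.9]:
    print(round(a,2),np.round([12*(np.cos(a0)-np.cos(a)),0,-12*(np.sin(a)-np.sin(a0))],2))
E
```

```text
[[359.88536781  45.11537916]
 [356.67144238 148.53608531]
 [353.97308396 235.36639278]]
0.22969210101044 [0.52118009 0.25186656 0.09375904] [ 0.33283898 -0.55329237  0.07847083]
0.12 [ 0.08  0.   -1.8 ]
0.27 [ 0.43  0.   -3.56]
0.42 [ 1.04  0.   -5.25]
0.57 [ 1.89  0.   -6.84]
0.72 [ 2.97  0.   -8.27]
0.87 [ 4.26  0.   -9.53]
1.02 [  5.71   0.   -10.59]
1.17 [  7.31   0.   -11.41]
1.32 [  9.02   0.   -11.98]
1.47 [ 10.79   0.   -12.3 ]
1.62 [ 12.58   0.   -12.35]
1.77 [ 14.37   0.   -12.12]
1.9 [ 15.87   0.   -11.72]
```

Request:
arm_command([
  {"offset":[0,0,0],"rot":[0,0,0],"gripper":0.95},
  {"offset":[0,0,0],"rot":[0,0,0],"gripper":0.95},
  {"offset":[0,0,0],"rot":[0,0,0],"gripper":0.95},
  {"offset":[0.1,0,-1.8],"rot":[0,0,0],"gripper":0.95},
  {"offset":[0.4,0,-3.55],"rot":[0,0,0],"gripper":0.95},
  {"offset":[1.05,0,-5.25],"rot":[0,0,0],"gripper":0.95},
  {"offset":[1.9,0,-6.85],"rot":[0,0,0],"gripper":0.95},
  {"offset":[3.0,0,-8.3],"rot":[0,0,0],"gripper":0.95},
])

```text
time_s: 5.05
position: [0.548, 0.2514, 0.1753]
tcp_rot: [[1.0, -0.014, -0.009], [-0.014, -1.0, -0.0], [-0.009, 0.0, -1.0]]
force: [-1.8, 2.8, -3.4]
opening: 0.148
```

Request:
arm_command([
  {"offset":[1.3,0,-1.25],"rot":[0,0,0],"gripper":0.95},
  {"offset":[2.7,0,-2.3],"rot":[0,0,0],"gripper":0.95},
  {"offset":[4.3,0,-3.1],"rot":[0,0,0],"gripper":0.95},
  {"offset":[6.05,0,-3.7],"rot":[0,0,0],"gripper":0.95},
  {"offset":[7.8,0,-4.0],"rot":[0,0,0],"gripper":0.95},
  {"offset":[9.6,0,-4.05],"rot":[0,0,0],"gripper":0.95},
  {"offset":[11.4,0,-3.85],"rot":[0,0,0],"gripper":0.95},
  {"offset":[12.5,0,-3.55],"rot":[0,0,0],"gripper":0.95},
])

```text
time_s: 5.85
position: [0.6769, 0.2494, 0.2121]
tcp_rot: [[1.0, -0.014, 0.001], [-0.014, -1.0, 0.0], [0.001, -0.0, -1.0]]
force: [0.7, -0.9, 5.4]
opening: 0.147
```

```bash
python3 - <<'E'
from h import *
c=cap('side','s2'); s=bot.read_state(); print(s['opening'],s['position'],s['force'])
cv2.imwrite('pics/s2c.png',cv2.resize(c['frame'][150:390,150:450,::-1],None,fx=2,fy=2))
R=T(-.9,jx=True);print(W(PL,[.126,0,.1486]))
E
```

```text
0.1486833319711861 [0.67837782 0.24933734 0.21163657] [ 2.34520312 -0.27947979  5.19484493]
[[0.68038427 0.24720928 0.1486    ]]
```

View pics/s2c.png

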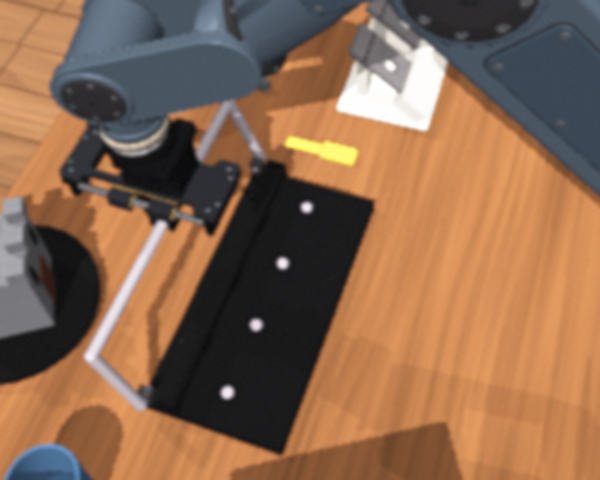

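The bail is right back: its bar is at crop (125,290), beyond the hinge line at (205,290). I release it and go up.

Request:
arm_command([
  {"offset":[0,0,0],"rot":[0,0,0],"gripper":0.5},
  {"offset":[0,0,0],"rot":[0,0,0],"gripper":0.5},
  {"offset":[0,0,0],"rot":[0,0,0],"gripper":0.5},
  {"offset":[0,0,-5],"rot":[0,0,0],"gripper":0.5},
  {"offset":[0,0,-10],"rot":[0,0,0],"gripper":0.5},
  {"offset":[-10,10,-10],"rot":[0,0,0],"gripper":0.4},
  {"offset":[-10,10,-10],"rot":[0,0,0],"gripper":0.4},
  {"offset":[-10,10,-10],"rot":[0,0,0],"gripper":0.4},
])

```text
time_s: 6.7
position: [0.5717, 0.15, 0.3118]
tcp_rot: [[1.0, -0.013, -0.002], [-0.013, -1.0, -0.001], [-0.002, 0.001, -1.0]]
force: [0.7, -0.0, 0.7]
opening: 0.588
```

```bash
cat >> h.py <<'E'
def rack(y,back=0,up=0):
    R=T(np.degrees(RK[2]),40); c=W(RK,[0,y,.075])[0]
    return c-R[:,2]*(.066+back)-R[:,1]*up, R
def bay(y,x=0,h=0):
    R=T(np.degrees(PL[2]),0); c=W(PL,[x,y,.024+h])[0]
    return c-R[:,2]*.066, R
E
python3 - <<'E'
from h import *
q,R=rack(.135,.06); q2=q.copy(); q2[2]=.30
chain([(q2,T(1.1)),(q,R),rack(.135)]); cap('side','s3')
print(bot.read_state()['position'],bot.read_state()['joint_positions'])
E
```

```text
off [-14.46, 27.46, 1.22] rot [0.1, 0.1, 88.2] world [0.424, -0.123, 0.3]
off [0.0, 0.0, 12.85] rot [40.0, -0.0, -0.0] world [0.424, -0.123, 0.172]
off [0.0, 0.0, 6.0] rot [0.0, 0.0, 0.0] world [0.462, -0.122, 0.126]
[0.5653033  0.14654831 0.31045784] [ 3.66205991 26.12849242 86.48012766 -0.22455232 68.1625156   4.56212438]
```

Request:
arm_command([
  {"offset":[-7,14,0],"rot":[0,0,60],"gripper":0.15},
  {"offset":[-7,14,0],"rot":[0,0,60],"gripper":0.15},
  {"offset":[-7,14,0],"rot":[0,0,60],"gripper":0.15},
  {"offset":[-7,14,0],"rot":[0,0,60],"gripper":0.15},
  {"offset":[-7,14,0],"rot":[0,0,60],"gripper":0.15},
  {"offset":[-7,14,0],"rot":[0,0,60],"gripper":0.15},
  {"offset":[-7,14,0],"rot":[0,0,60],"gripper":0.15},
  {"offset":[-7,14,0],"rot":[0,0,60],"gripper":0.15},
])

```text
time_s: 7.55
position: [0.5021, 0.0122, 0.3116]
tcp_rot: [[0.488, -0.873, -0.001], [-0.873, -0.488, 0.0], [-0.001, 0.001, -1.0]]
force: [-0.9, -0.0, -0.1]
opening: 0.852
```

```bash
python3 - <<'E'
from h import *
q,R=rack(.135,.06); q2=q.copy(); q2[2]=.22;
chain([(q2,T(1.1,30)),(q,R),rack(.135)])
E
```

```text
off [7.95, 13.43, 9.16] rot [29.4, 7.4, 27.5] world [0.424, -0.123, 0.22]
off [0.0, 2.42, 4.2] rot [10.0, -0.0, -0.0] world [0.424, -0.123, 0.172]
off [0.0, 0.0, 6.0] rot [0.0, 0.0, 0.0] world [0.462, -0.122, 0.126]
```

Request:
arm_command([
  {"offset":[8,13.4,9.2],"rot":[29.4,7.4,27.5],"gripper":0.15},
  {"offset":[8,13.4,9.2],"rot":[29.4,7.4,27.5],"gripper":0.15},
  {"offset":[8,13.4,9.2],"rot":[29.4,7.4,27.5],"gripper":0.15},
  {"offset":[8,13.4,9.2],"rot":[29.4,7.4,27.5],"gripper":0.15},
  {"offset":[8,13.4,9.2],"rot":[29.4,7.4,27.5],"gripper":0.15},
  {"offset":[8,13.4,9.2],"rot":[29.4,7.4,27.5],"gripper":0.15},
  {"offset":[8,13.4,9.2],"rot":[29.4,7.4,27.5],"gripper":0.15},
  {"offset":[8,13.4,9.2],"rot":[29.4,7.4,27.5],"gripper":0.15},
])

```text
time_s: 8.35
position: [0.4235, -0.1229, 0.219]
tcp_rot: [[0.018, -0.867, 0.498], [-1.0, -0.015, 0.01], [-0.001, -0.498, -0.867]]
force: [-0.1, -0.2, -0.6]
opening: 0.852
```

Request:
arm_command([
  {"offset":[0,2.4,4.2],"rot":[10,0,0],"gripper":0.15},
  {"offset":[0,2.4,4.2],"rot":[10,0,0],"gripper":0.15},
  {"offset":[0,2.4,4.2],"rot":[10,0,0],"gripper":0.15},
  {"offset":[0,2.4,4.2],"rot":[10,0,0],"gripper":0.15},
  {"offset":[0,2.4,4.2],"rot":[10,0,0],"gripper":0.15},
])

```text
time_s: 8.85
position: [0.4258, -0.1231, 0.1712]
tcp_rot: [[0.022, -0.764, 0.645], [-1.0, -0.019, 0.012], [0.003, -0.645, -0.764]]
force: [0.3, -0.1, 0.3]
opening: 0.851
```

```bash
python3 - <<'E'
from h import *
print(bot.read_state()['joint_positions'])
chain([rack(.135)])
c=cap('wrist','w2'); H=W(RK,[[-.0026,y,.078] for y in (.135,.045,-.045)]); print(proj(c,H))
E
```

```text
[-46.32067652  35.10824387 136.80476429 124.33599835  35.10020879
 -79.85413189]
off [-0.06, 0.17, 5.82] rot [-0.1, -0.0, 0.2] world [0.462, -0.122, 0.126]
[[321.36914023 214.51048956]
 [431.38653402 214.92282044]
 [541.25517777 215.33459382]]
```

View pics/w2.png

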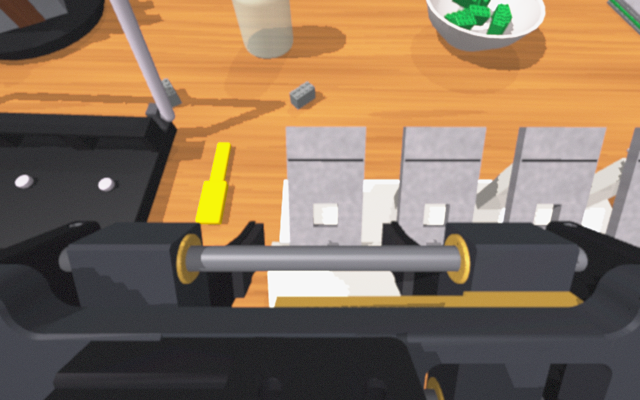

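The wrist view shows the plate holes at (326,214), (435,215) and (544,214), about 3.5 mm further in −y than predicted. I shift by +0.3 cm along tool x, then go in and grip.

Request:
arm_command([
  {"offset":[0.3,0.2,2],"rot":[0,0,0],"gripper":0.15},
  {"offset":[0.3,0.2,4],"rot":[0,0,0],"gripper":0.15},
  {"offset":[0.3,0.2,5.3],"rot":[0,0,0],"gripper":0.15},
  {"offset":[0.3,0.2,5.8],"rot":[0,0,0],"gripper":0.15},
  {"offset":[0.3,0.2,5.8],"rot":[0,0,0],"gripper":0.15},
])

```text
time_s: 9.4
position: [0.4617, -0.1251, 0.1257]
tcp_rot: [[0.022, -0.765, 0.644], [-1.0, -0.017, 0.014], [0.0, -0.644, -0.765]]
force: [-0.5, -0.3, -0.1]
opening: 0.853
```

Request:
arm_command([
  {"offset":[0,0,0],"rot":[0,0,0],"gripper":0.6},
  {"offset":[0,0,0],"rot":[0,0,0],"gripper":0.6},
  {"offset":[0,0,0],"rot":[0,0,0],"gripper":0.6},
  {"offset":[0,0,0],"rot":[0,0,0],"gripper":0.6},
])

```text
time_s: 9.8
position: [0.4606, -0.1255, 0.1263]
tcp_rot: [[0.018, -0.765, 0.644], [-1.0, -0.014, 0.011], [0.0, -0.644, -0.765]]
force: [-0.8, 0.6, 2.7]
opening: 0.686
```

```bash
sed -i 's/-0.2560,0.01987/-0.2590,0.01987/' h.py; python3 - <<'E'
from h import *
s=bot.read_state();print(s['opening'],s['force'],s['joint_positions'],s['position'],rack(.135)[0])
R=T(np.degrees(RK[2]),40);p=s['position'];r=s['tcp_rot']; up=p+R[:,0]*0-R[:,1]*.06
q,Q=bay(.135,-.12,.10);
chain([(up,r),(up+[0,0,.1],T(0)),(q,Q),bay(.135,-.06,.010),bay(.135,0,.010)])
E
```

```text
0.6855842781116125 [-0.81578597  0.61146668  2.72095711] [-41.92776199  42.74762369 132.84099392 133.13079559  36.93813411
 -85.03921697] [ 0.46061049 -0.12551033  0.12625004] [ 0.46210212 -0.12486956  0.12555893]
off [-0.0, -6.0, 0.01] rot [0.0, 0.0, 0.0] world [0.507, -0.125, 0.165]
off [0.0, -6.44, -7.65] rot [-40.1, 0.3, 1.0] world [0.507, -0.125, 0.265]
off [-51.07, 7.0, 7.48] rot [0.0, 0.0, 0.9] world [0.437, 0.386, 0.19]
off [0.0, -6.0, 9.0] rot [0.0, 0.0, 0.0] world [0.497, 0.385, 0.1]
off [0.0, -6.0, 0.0] rot [0.0, 0.0, 0.0] world [0.557, 0.384, 0.1]
```

Request:
arm_command([
  {"offset":[0,-1,0],"rot":[0,0,0],"gripper":0.6},
  {"offset":[0,-2.5,0],"rot":[0,0,0],"gripper":0.6},
  {"offset":[0,-4,0],"rot":[0,0,0],"gripper":0.6},
  {"offset":[0,-6,0],"rot":[0,0,0],"gripper":0.6},
  {"offset":[0,-6,0],"rot":[0,0,0],"gripper":0.6},
])

```text
time_s: 10.3
position: [0.5085, -0.1252, 0.1663]
tcp_rot: [[0.02, -0.762, 0.647], [-1.0, -0.018, 0.01], [0.004, -0.647, -0.762]]
force: [-1.6, -0.1, 3.3]
opening: 0.683
```

Request:
arm_command([
  {"offset":[0,-3,-4],"rot":[0,0,0],"gripper":0.6},
  {"offset":[0,-6.4,-7.7],"rot":[-40,0.3,1],"gripper":0.6},
  {"offset":[0,-6.4,-7.7],"rot":[-40,0.3,1],"gripper":0.6},
  {"offset":[0,-6.4,-7.7],"rot":[-40,0.3,1],"gripper":0.6},
  {"offset":[0,-6.4,-7.7],"rot":[-40,0.3,1],"gripper":0.6},
  {"offset":[0,-6.4,-7.7],"rot":[-40,0.3,1],"gripper":0.6},
  {"offset":[0,-6.4,-7.7],"rot":[-40,0.3,1],"gripper":0.6},
  {"offset":[0,-6.4,-7.7],"rot":[-40,0.3,1],"gripper":0.6},
])

```text
time_s: 11.1
position: [0.5057, -0.1207, 0.2615]
tcp_rot: [[0.06, -0.941, 0.332], [-0.995, -0.029, 0.096], [-0.081, -0.336, -0.938]]
force: [0.9, 0.9, -1.4]
opening: 0.684
```

```bash
python3 - <<'E'
from h import *
s=bot.read_state();print(s['opening'],s['force'],s['joint_positions'],s['position'])
q,Q=bay(.135,-.12,.10);m=(np.array(q)+s['position'])/2; m[2]=.265
chain([(m,Q),(q,Q),bay(.135,-.06,.010),bay(.135,0,.010)]); c=cap('wrist','w3'); d=cap('side','s4')
a=c['frame'][100:320,120:560];b=cv2.resize(d['frame'][60:320,200:440],None,fx=.86,fy=.847);b=cv2.resize(d['frame'][100:320,200:420],None,fx=1,fy=1)
cv2.imwrite('pics/m3.png',np.hstack([a,b])[:,:,::-1])
E
```

```text
0.6843181740830571 [ 0.87096343  0.92597129 -1.41909241] [-32.80662587  21.09456607 109.1394875   24.62682097  38.80148157
  36.72883671] [ 0.50574336 -0.12070465  0.26148815]
off [-25.45, 2.4, 0.97] rot [-19.5, 5.4, 3.5] world [0.471, 0.133, 0.265]
off [-25.28, 3.86, 7.5] rot [0.0, 0.0, 0.0] world [0.437, 0.386, 0.19]
off [0.0, -6.0, 9.0] rot [0.0, 0.0, 0.0] world [0.497, 0.385, 0.1]
off [0.0, -6.0, 0.0] rot [0.0, 0.0, 0.0] world [0.557, 0.384, 0.1]
```

View pics/m3.png

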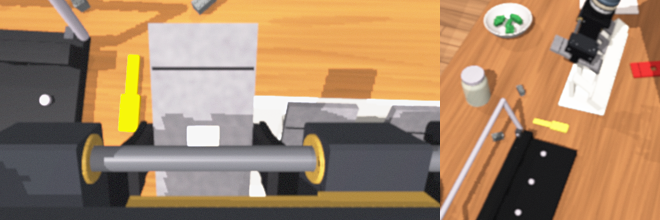

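The plate is held square between the fingers, with its hole at (203,135) in the left part of the picture. I carry it to the plinth.

Request:
arm_command([
  {"offset":[-25.5,2.4,1],"rot":[-19.5,5.4,3.5],"gripper":0.6},
  {"offset":[-25.5,2.4,1],"rot":[-19.5,5.4,3.5],"gripper":0.6},
  {"offset":[-25.5,2.4,1],"rot":[-19.5,5.4,3.5],"gripper":0.6},
  {"offset":[-25.5,2.4,1],"rot":[-19.5,5.4,3.5],"gripper":0.6},
  {"offset":[-25.5,2.4,1],"rot":[-19.5,5.4,3.5],"gripper":0.6},
  {"offset":[-25.5,2.4,1],"rot":[-19.5,5.4,3.5],"gripper":0.6},
  {"offset":[-25.5,2.4,1],"rot":[-19.5,5.4,3.5],"gripper":0.6},
  {"offset":[-25.5,2.4,1],"rot":[-19.5,5.4,3.5],"gripper":0.6},
])

```text
time_s: 12.0
position: [0.4712, 0.1346, 0.2635]
tcp_rot: [[-0.011, -1.0, 0.004], [-1.0, 0.011, 0.001], [-0.001, -0.004, -1.0]]
force: [-0.3, -0.0, -1.4]
opening: 0.684
```

Request:
arm_command([
  {"offset":[-25.3,3.9,7.5],"rot":[0,0,0],"gripper":0.6},
  {"offset":[-25.3,3.9,7.5],"rot":[0,0,0],"gripper":0.6},
  {"offset":[-25.3,3.9,7.5],"rot":[0,0,0],"gripper":0.6},
  {"offset":[-25.3,3.9,7.5],"rot":[0,0,0],"gripper":0.6},
  {"offset":[-25.3,3.9,7.5],"rot":[0,0,0],"gripper":0.6},
  {"offset":[-25.3,3.9,7.5],"rot":[0,0,0],"gripper":0.6},
  {"offset":[-25.3,3.9,7.5],"rot":[0,0,0],"gripper":0.6},
  {"offset":[-25.3,3.9,7.5],"rot":[0,0,0],"gripper":0.6},
])

```text
time_s: 12.8
position: [0.4388, 0.3848, 0.1885]
tcp_rot: [[-0.016, -1.0, 0.006], [-1.0, 0.016, -0.003], [0.003, -0.006, -1.0]]
force: [-0.9, -0.3, -1.4]
opening: 0.683
```

```bash
python3 - <<'E'
from h import *
s=bot.read_state();print(s['opening'],s['force'],s['tcp_rot'].round(3).tolist())
chain([bay(.135,-.12,.1),bay(.135,-.06,.010),bay(.135,0,.010)])
c=cap('wrist','w4'); cap('side','s5');q=bay(.135,0,0)
print(proj(c,W(PL,[[0,y,.026] for y in(.135,.045)])))
p=s['position']; R=s['tcp_rot']; cc=p+R[:,2]*.066
print('expected plate hole/far edge px',proj(c,[cc,cc-R[:,1]*.07+R[:,0]*.03,cc-R[:,1]*.07-R[:,0]*.03]))
E
```

```text
0.6829960835750363 [-0.89088824 -0.32603962 -1.35701633] [[-0.016, -1.0, 0.006], [-1.0, 0.016, -0.003], [0.003, -0.006, -1.0]]
off [-0.12, 0.23, -0.15] rot [-0.3, -0.2, -0.0] world [0.437, 0.386, 0.19]
off [0.0, -6.0, 9.0] rot [0.0, 0.0, 0.0] world [0.497, 0.385, 0.1]
off [0.0, -6.0, 0.0] rot [0.0, 0.0, 0.0] world [0.557, 0.384, 0.1]
[[320.12212148  65.78144929]
 [424.98360065  65.85985239]]
expected plate hole/far edge px [[321.91685223 237.93150106]
 [375.38669878 122.10390945]
 [268.31234918 122.07685744]]
```

View pics/w4.png

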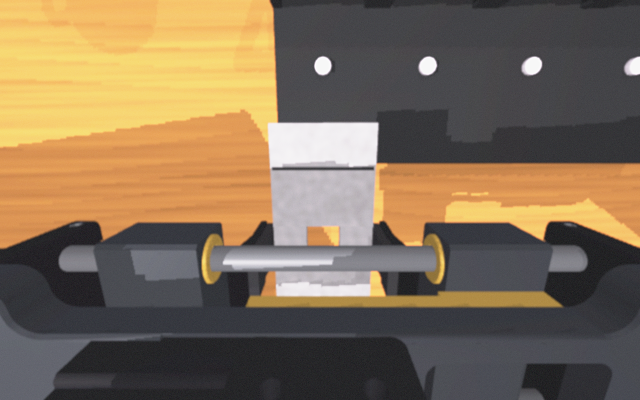

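The plate's far edge is at (269–378, 123), as expected. The pins at (323,66) and (428,66) lie about 2 mm further in −y than estimated, so I correct the plinth pose and insert.

```bash
sed -i 's/0.5544,0.2492/0.5544,0.2472/' h.py; python3 - <<'E'
from h import *
chain([bay(.135,-.06,.010),bay(.135,0,.010),bay(.135,0,.002),bay(.135,-.0,.08)])
E
```

```text
off [0.02, -5.67, 8.97] rot [-0.4, -0.1, -0.1] world [0.497, 0.383, 0.1]
off [0.0, -6.0, 0.0] rot [0.0, 0.0, 0.0] world [0.557, 0.382, 0.1]
off [0.0, 0.0, 0.8] rot [0.0, 0.0, 0.0] world [0.557, 0.382, 0.092]
off [0.0, 0.0, -7.8] rot [0.0, 0.0, 0.0] world [0.557, 0.382, 0.17]
```

Request:
arm_command([
  {"offset":[0,-1.9,3],"rot":[-0.1,0,0],"gripper":0.6},
  {"offset":[0,-3.8,6],"rot":[-0.3,0,0],"gripper":0.6},
  {"offset":[0,-5.1,8],"rot":[-0.4,0,0],"gripper":0.6},
  {"offset":[0,-5.7,8.95],"rot":[-0.4,0,0],"gripper":0.6},
  {"offset":[0,-5.7,8.95],"rot":[-0.4,0,0],"gripper":0.6},
  {"offset":[0,-5.7,8.95],"rot":[-0.4,0,0],"gripper":0.6},
])

```text
time_s: 13.5
position: [0.4962, 0.3849, 0.1009]
tcp_rot: [[-0.016, -1.0, 0.001], [-1.0, 0.016, -0.002], [0.002, -0.001, -1.0]]
force: [-0.0, -0.3, -1.3]
opening: 0.68
```

```bash
python3 - <<'E'
from h import *
s=bot.read_state();print(s['opening'],s['force'],s['position'])
chain([bay(.135,0,.010),bay(.135,0,.002)])
E
```

```text
0.680453232624611 [-0.02025126 -0.32413553 -1.26093974] [0.49624716 0.38493042 0.10085978]
off [0.18, -6.03, 0.09] rot [-0.0, -0.1, -0.0] world [0.557, 0.382, 0.1]
off [0.0, 0.0, 0.8] rot [0.0, 0.0, 0.0] world [0.557, 0.382, 0.092]
```

```bash
cat >> h.py <<'E'
def avg(n=5):
    P=[];Q=[]
    for i in range(n):
        s=bot.read_state();P.append(s['position']);Q.append(s['tcp_rot'])
        if i<n-1: viewer.capture('wrist')
    P=np.array(P); print('avg',P.mean(0).round(4),'sd',P.std(0).round(4),'open',round(s['opening'],3),'F',s['force'].round(1),'t',s['time_s'])
    return P.mean(0),Ro.from_matrix(Q).mean().as_matrix()
E
python3 - <<'E'
from h import *
p,R=avg(); chain([bay(.135,0,.010),bay(.135,0,.002)],p,R)
E
```

```text
avg [0.4961 0.3855 0.1013] sd [0.0001 0.0003 0.0002] open 0.684 F [-0.7  0.2 -0.9] t 13.7
off [0.24, -6.05, 0.14] rot [-0.1, -0.1, 0.0] world [0.557, 0.382, 0.1]
off [0.0, 0.0, 0.8] rot [0.0, 0.0, 0.0] world [0.557, 0.382, 0.092]
```

Request:
arm_command([
  {"offset":[0,-1,0.1],"rot":[0,0,0],"gripper":0.6},
  {"offset":[0,-2,0.1],"rot":[0,0,0],"gripper":0.6},
  {"offset":[0,-3,0.1],"rot":[0,0,0],"gripper":0.6},
  {"offset":[0,-4,0.1],"rot":[0,0,0],"gripper":0.6},
  {"offset":[0,-5,0.1],"rot":[0,0,0],"gripper":0.6},
  {"offset":[0,-6.05,0.1],"rot":[0,0,0],"gripper":0.6},
  {"offset":[0,-6.05,0.1],"rot":[0,0,0],"gripper":0.6},
])

```text
time_s: 14.4
position: [0.5589, 0.3845, 0.0992]
tcp_rot: [[-0.016, -1.0, 0.003], [-1.0, 0.016, -0.001], [0.001, -0.003, -1.0]]
force: [1.1, -0.1, -0.7]
opening: 0.684
```

```bash
sed -i 's/0.5544,0.2472/0.5544,0.2495/' h.py;python3 - <<'E'
from h import *
p,R=avg(3); chain([bay(.135,0,.010),bay(.135,0,.002)],p,R)
E
```

```text
avg [0.5578 0.3845 0.099 ] sd [0.0009 0.     0.0001] open 0.681 F [-0.1 -0.1 -1.1] t 14.5
off [-0.0, 0.12, -0.1] rot [-0.1, -0.1, -0.0] world [0.557, 0.384, 0.1]
off [0.0, 0.0, 0.8] rot [0.0, 0.0, 0.0] world [0.557, 0.384, 0.092]
```

Now lower onto the pin, release and lift.

Request:
arm_command([
  {"offset":[0,0.1,0.3],"rot":[0,0,0],"gripper":0.6},
  {"offset":[0,0.1,0.5],"rot":[0,0,0],"gripper":0.6},
  {"offset":[0,0.1,0.7],"rot":[0,0,0],"gripper":0.6},
  {"offset":[0,0.1,0.7],"rot":[0,0,0],"gripper":0.6},
])

```text
time_s: 14.9
position: [0.5552, 0.3846, 0.0916]
tcp_rot: [[-0.015, -1.0, -0.0], [-1.0, 0.015, -0.003], [0.003, 0.0, -1.0]]
force: [-1.2, -0.2, -0.5]
opening: 0.686
```

Request:
arm_command([
  {"offset":[0,0,0],"rot":[0,0,0],"gripper":0.2},
  {"offset":[0,0,0],"rot":[0,0,0],"gripper":0.2},
  {"offset":[0,0,0],"rot":[0,0,0],"gripper":0.15},
  {"offset":[0,0,-4],"rot":[0,0,0],"gripper":0.15},
  {"offset":[0,0,-8],"rot":[0,0,0],"gripper":0.15},
  {"offset":[0,4,-12],"rot":[0,0,0],"gripper":0.15},
  {"offset":[0,7,-14],"rot":[0,0,0],"gripper":0.15},
  {"offset":[0,7,-14],"rot":[0,0,0],"gripper":0.15},
])

```text
time_s: 15.7
position: [0.4826, 0.3868, 0.2362]
tcp_rot: [[-0.013, -1.0, 0.003], [-1.0, 0.013, 0.0], [-0.0, -0.003, -1.0]]
force: [0.2, 1.1, -0.1]
opening: 0.85
```

```bash
python3 - <<'E'
from h import *
s=bot.read_state();p=s['position'];print(p,s['force'])
q,R=rack(.045,.06); q2=q.copy(); q2[2]=.22; m=(q2+p)/2; m[2]=.29
chain([(m,T(1.1)),(q2,T(1.1,30)),(q,R),rack(.045)])
c=cap('wrist','w5'); cap('scene','sc5')
print(proj(c,W(PL,[[0,.135,.028],[-.07,.165,.028],[-.07,.105,.028],[.045,.165,.028]])))
cv2.imwrite('pics/w5c.png',cv2.resize(c['frame'][:260,180:480,::-1],None,fx=2,fy=2))
E
```

```text
[0.48263857 0.38683523 0.23617602] [ 0.19593971  1.12467082 -0.12793906]
off [30.16, 2.46, -5.4] rot [-0.2, 0.0, -1.8] world [0.454, 0.086, 0.29]
off [30.06, 3.44, 7.0] rot [30.0, 0.0, -0.0] world [0.425, -0.216, 0.22]
off [0.0, 2.42, 4.2] rot [10.0, -0.0, -0.0] world [0.425, -0.216, 0.172]
off [0.0, 0.0, 6.0] rot [0.0, 0.0, 0.0] world [0.464, -0.215, 0.126]
[[323.5574697  119.05906054]
 [296.53110858 183.81638005]
 [350.07230379 183.98315176]
 [294.16469736  72.91315296]]
```

View pics/w5c.png

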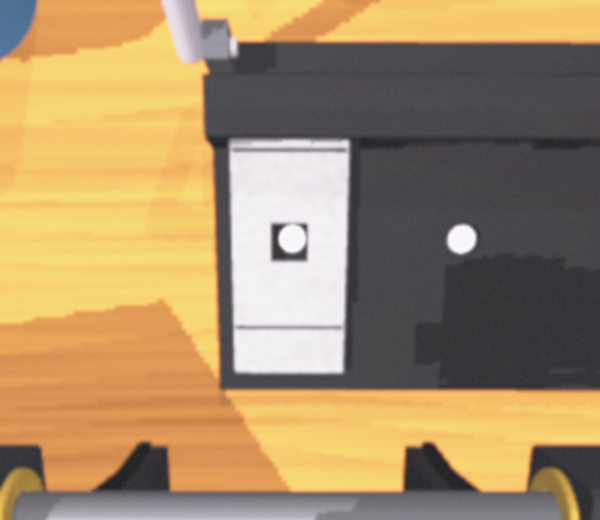

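The plate in the first bay is seated: the pin shows inside the hole at crop (291,240). Next is slot +45.

Request:
arm_command([
  {"offset":[30.2,2.5,-5.4],"rot":[-0.2,0,-1.8],"gripper":0.15},
  {"offset":[30.2,2.5,-5.4],"rot":[-0.2,0,-1.8],"gripper":0.15},
  {"offset":[30.2,2.5,-5.4],"rot":[-0.2,0,-1.8],"gripper":0.15},
  {"offset":[30.2,2.5,-5.4],"rot":[-0.2,0,-1.8],"gripper":0.15},
  {"offset":[30.2,2.5,-5.4],"rot":[-0.2,0,-1.8],"gripper":0.15},
  {"offset":[30.2,2.5,-5.4],"rot":[-0.2,0,-1.8],"gripper":0.15},
  {"offset":[30.2,2.5,-5.4],"rot":[-0.2,0,-1.8],"gripper":0.15},
  {"offset":[30.2,2.5,-5.4],"rot":[-0.2,0,-1.8],"gripper":0.15},
])

```text
time_s: 16.6
position: [0.457, 0.0826, 0.2862]
tcp_rot: [[0.012, -1.0, -0.003], [-1.0, -0.012, -0.002], [0.002, 0.003, -1.0]]
force: [0.5, 0.6, 0.3]
opening: 0.846
```

Request:
arm_command([
  {"offset":[30.1,3.4,7],"rot":[30,0,0],"gripper":0.15},
  {"offset":[30.1,3.4,7],"rot":[30,0,0],"gripper":0.15},
  {"offset":[30.1,3.4,7],"rot":[30,0,0],"gripper":0.15},
  {"offset":[30.1,3.4,7],"rot":[30,0,0],"gripper":0.15},
  {"offset":[30.1,3.4,7],"rot":[30,0,0],"gripper":0.15},
  {"offset":[30.1,3.4,7],"rot":[30,0,0],"gripper":0.15},
  {"offset":[30.1,3.4,7],"rot":[30,0,0],"gripper":0.15},
  {"offset":[30.1,3.4,7],"rot":[30,0,0],"gripper":0.15},
])

```text
time_s: 17.4
position: [0.4368, -0.146, 0.2304]
tcp_rot: [[0.021, -0.867, 0.497], [-1.0, -0.019, 0.01], [0.0, -0.497, -0.868]]
force: [0.8, 0.1, 0.8]
opening: 0.852
```

Request:
arm_command([
  {"offset":[0,2.4,4.2],"rot":[10,0,0],"gripper":0.15},
  {"offset":[0,2.4,4.2],"rot":[10,0,0],"gripper":0.15},
  {"offset":[0,2.4,4.2],"rot":[10,0,0],"gripper":0.15},
  {"offset":[0,2.4,4.2],"rot":[10,0,0],"gripper":0.15},
])

```text
time_s: 17.8
position: [0.4396, -0.1407, 0.1884]
tcp_rot: [[0.035, -0.78, 0.625], [-0.999, -0.011, 0.042], [-0.026, -0.626, -0.779]]
force: [0.8, -0.0, -0.0]
opening: 0.848
```

```bash
python3 - <<'E'
from h import *
p,R=avg(4); chain([rack(.045)],p,R)
c=cap('wrist','w6'); print(proj(c,W(RK,[[-.0026,y,.078] for y in (.045,-.045)])))
g=c['frame'][150:222].astype(int); 
m=((g.min(2)>215)).astype(np.uint8); n,l,st,ce=cv2.connectedComponentsWithStats(m)
for i in range(1,n):
    if 100<st[i,4]<900: print('white',ce[i]+[0,150],st[i])
E
```

```text
avg [ 0.439  -0.1405  0.1877] sd [0.0004 0.0004 0.0006] open 0.851 F [ 0.1 -0.2 -0.1] t 17.95
off [7.69, 1.99, 6.08] rot [1.4, 1.8, -0.4] world [0.464, -0.215, 0.126]
[[416.52105854 232.33784364]
 [525.86853676 233.00897437]]
white [465.76020408 198.87755102] [458  41  24  30 196]
```

```bash
python3 - <<'E'
from h import *
p,R=avg(2); chain([rack(.045,.06),rack(.045)],p,R)
E
```

```text
avg [ 0.4394 -0.1403  0.1892] sd [0.0001 0.0001 0.0003] open 0.85 F [ 0.7  0.3 -0.3] t 18.05
off [7.52, 2.28, 0.17] rot [1.3, 1.8, -0.3] world [0.425, -0.216, 0.172]
off [0.0, 0.0, 6.0] rot [0.0, 0.0, 0.0] world [0.464, -0.215, 0.126]
```

Request:
arm_command([
  {"offset":[7.5,2.3,0.2],"rot":[1.3,1.8,-0.3],"gripper":0.15},
  {"offset":[7.5,2.3,0.2],"rot":[1.3,1.8,-0.3],"gripper":0.15},
  {"offset":[7.5,2.3,0.2],"rot":[1.3,1.8,-0.3],"gripper":0.15},
  {"offset":[7.5,2.3,0.2],"rot":[1.3,1.8,-0.3],"gripper":0.15},
  {"offset":[7.5,2.3,0.2],"rot":[1.3,1.8,-0.3],"gripper":0.15},
  {"offset":[7.5,2.3,0.2],"rot":[1.3,1.8,-0.3],"gripper":0.15},
  {"offset":[7.5,2.3,0.2],"rot":[1.3,1.8,-0.3],"gripper":0.15},
])

```text
time_s: 18.75
position: [0.4248, -0.2149, 0.1721]
tcp_rot: [[0.02, -0.765, 0.643], [-1.0, -0.016, 0.012], [0.001, -0.643, -0.766]]
force: [-1.0, -0.4, -0.5]
opening: 0.849
```

```bash
python3 - <<'E'
from h import *
p,R=avg(4); chain([rack(.045)],p,R)
c=cap('wrist','w6'); print(proj(c,W(RK,[[-.0026,y,.078] for y in (.045,-.045)])))
d=cap('scene','sc6')
a=c['frame'][90:330,200:640]; b=d['frame'][130:290,200:440]
cv2.imwrite('pics/m6.png',np.hstack([a,cv2.resize(b,(360,240))])[:,:,::-1])
E
```

```text
avg [ 0.4248 -0.2152  0.172 ] sd [0.     0.0002 0.0001] open 0.85 F [ 0.5 -0.1 -0.2] t 18.9
off [0.03, -0.01, 6.07] rot [-0.0, -0.1, 0.0] world [0.464, -0.215, 0.126]
[[322.03610537 211.35648639]
 [431.1426162  211.39561323]]
```

View pics/m6.png

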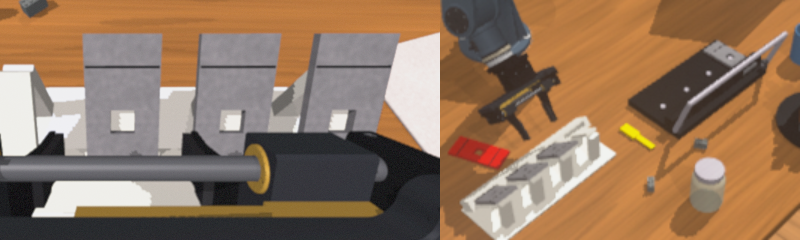

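The hole is at (322,211), as predicted. I grip and pull the plate out.

Request:
arm_command([
  {"offset":[0,0,2],"rot":[0,0,0],"gripper":0.15},
  {"offset":[0,0,4],"rot":[0,0,0],"gripper":0.15},
  {"offset":[0,0,5.5],"rot":[0,0,0],"gripper":0.15},
  {"offset":[0,0,6.05],"rot":[0,0,0],"gripper":0.15},
  {"offset":[0,0,6.05],"rot":[0,0,0],"gripper":0.15},
])

```text
time_s: 19.5
position: [0.4637, -0.2152, 0.1249]
tcp_rot: [[0.019, -0.766, 0.643], [-1.0, -0.015, 0.012], [0.001, -0.643, -0.766]]
force: [0.7, -0.2, 0.5]
opening: 0.847
```

Request:
arm_command([
  {"offset":[0,0,0],"rot":[0,0,0],"gripper":0.6},
  {"offset":[0,0,0],"rot":[0,0,0],"gripper":0.6},
  {"offset":[0,0,0],"rot":[0,0,0],"gripper":0.6},
  {"offset":[0,0,0],"rot":[0,0,0],"gripper":0.6},
])

```text
time_s: 19.9
position: [0.4633, -0.2154, 0.126]
tcp_rot: [[0.018, -0.765, 0.644], [-1.0, -0.015, 0.01], [0.002, -0.644, -0.765]]
force: [-2.2, -0.8, 2.8]
opening: 0.686
```

Request:
arm_command([
  {"offset":[0,-1,0],"rot":[0,0,0],"gripper":0.6},
  {"offset":[0,-2.5,0],"rot":[0,0,0],"gripper":0.6},
  {"offset":[0,-4,0],"rot":[0,0,0],"gripper":0.6},
  {"offset":[0,-6,0],"rot":[0,0,0],"gripper":0.6},
  {"offset":[0,-6,0],"rot":[0,0,0],"gripper":0.6},
])

```text
time_s: 20.4
position: [0.5111, -0.215, 0.166]
tcp_rot: [[0.02, -0.763, 0.647], [-1.0, -0.019, 0.009], [0.005, -0.647, -0.763]]
force: [-0.8, -1.3, 1.6]
opening: 0.686
```

Request:
arm_command([
  {"offset":[0,-3,-4],"rot":[0,0,0],"gripper":0.6},
  {"offset":[0,-6.4,-7.7],"rot":[-40,0.3,1],"gripper":0.6},
  {"offset":[0,-6.4,-7.7],"rot":[-40,0.3,1],"gripper":0.6},
  {"offset":[0,-6.4,-7.7],"rot":[-40,0.3,1],"gripper":0.6},
  {"offset":[0,-6.4,-7.7],"rot":[-40,0.3,1],"gripper":0.6},
  {"offset":[0,-6.4,-7.7],"rot":[-40,0.3,1],"gripper":0.6},
  {"offset":[0,-6.4,-7.7],"rot":[-40,0.3,1],"gripper":0.6},
  {"offset":[0,-6.4,-7.7],"rot":[-40,0.3,1],"gripper":0.6},
])

```text
time_s: 21.2
position: [0.5071, -0.2146, 0.264]
tcp_rot: [[0.014, -0.992, 0.125], [-1.0, -0.011, 0.022], [-0.02, -0.126, -0.992]]
force: [-0.6, 0.6, -1.9]
opening: 0.687
```

```bash
python3 - <<'E'
from h import *
p,R=avg(2)
q,Q=bay(.045,-.12,.10);m=(np.array(q)+p)/2; m[2]=.265
chain([(m,Q),(q,Q)],p,R); cap('wrist','w7')
E
```

```text
avg [ 0.5086 -0.2151  0.2644] sd [0.0015 0.0004 0.0004] open 0.682 F [ 3.  -1.1 -0.3] t 21.25
off [-25.62, 3.33, -0.01] rot [-7.2, 1.2, 1.7] world [0.472, 0.041, 0.265]
off [-25.51, 4.08, 7.5] rot [0.0, 0.0, 0.0] world [0.435, 0.296, 0.19]
```

Request:
arm_command([
  {"offset":[-25.6,3.3,0],"rot":[-7.2,1.2,1.7],"gripper":0.6},
  {"offset":[-25.6,3.3,0],"rot":[-7.2,1.2,1.7],"gripper":0.6},
  {"offset":[-25.6,3.3,0],"rot":[-7.2,1.2,1.7],"gripper":0.6},
  {"offset":[-25.6,3.3,0],"rot":[-7.2,1.2,1.7],"gripper":0.6},
  {"offset":[-25.6,3.3,0],"rot":[-7.2,1.2,1.7],"gripper":0.6},
  {"offset":[-25.6,3.3,0],"rot":[-7.2,1.2,1.7],"gripper":0.6},
  {"offset":[-25.6,3.3,0],"rot":[-7.2,1.2,1.7],"gripper":0.6},
  {"offset":[-25.6,3.3,0],"rot":[-7.2,1.2,1.7],"gripper":0.6},
])

```text
time_s: 22.1
position: [0.4718, 0.0405, 0.2645]
tcp_rot: [[-0.015, -1.0, 0.007], [-1.0, 0.015, 0.003], [-0.003, -0.007, -1.0]]
force: [0.3, 0.0, -0.4]
opening: 0.684
```

Request:
arm_command([
  {"offset":[-25.5,4.1,7.5],"rot":[0,0,0],"gripper":0.6},
  {"offset":[-25.5,4.1,7.5],"rot":[0,0,0],"gripper":0.6},
  {"offset":[-25.5,4.1,7.5],"rot":[0,0,0],"gripper":0.6},
  {"offset":[-25.5,4.1,7.5],"rot":[0,0,0],"gripper":0.6},
  {"offset":[-25.5,4.1,7.5],"rot":[0,0,0],"gripper":0.6},
  {"offset":[-25.5,4.1,7.5],"rot":[0,0,0],"gripper":0.6},
  {"offset":[-25.5,4.1,7.5],"rot":[0,0,0],"gripper":0.6},
  {"offset":[-25.5,4.1,7.5],"rot":[0,0,0],"gripper":0.6},
])

```text
time_s: 22.9
position: [0.4363, 0.2956, 0.1897]
tcp_rot: [[-0.016, -1.0, 0.007], [-1.0, 0.016, 0.001], [-0.002, -0.007, -1.0]]
force: [-0.2, 0.5, -0.3]
opening: 0.685
```

```bash
cat >> h.py <<'E'
def look(y,name):
    "wrist view with plate held before bay y: pins seen/predicted; plate side edges in two rows"
    c=cap('wrist',name); f=c['frame'].astype(int); g=f[20:115]
    print('pred pins',proj(c,W(PL,[[0,k,.026] for k in(.135,.045,-.045,-.135)])).round(1).tolist())
    n,l,st,ce=cv2.connectedComponentsWithStats((g.min(2)>190).astype(np.uint8))
    print('seen',[(ce[i]+[0,20]).round(1).tolist()+[int(st[i,4])] for i in range(1,n) if 60<st[i,4]<600])
    s=bot.read_state(); R=s['tcp_rot']; cc=s['position']+R[:,2]*.066
    print('pred plate far corners',proj(c,[cc-R[:,1]*.07-R[:,2]*.004+R[:,0]*k for k in(-.03,.03)]).round(1).tolist())
    gray=cv2.cvtColor(c['frame'],7)
    col=f[:,300:345].max(2).mean(1); sat=(f.max(2)-f.min(2))
    print('rows jump',[(r,int(gray[r+2,300:345].mean()-gray[r-2,300:345].mean())) for r in range(80,175) if abs(gray[r+2,300:345].mean()-gray[r-2,300:345].mean())>60])
    for r in(130,145,195): print('row',r,[k for k in range(240,420) if abs(int(gray[r,k+1])-int(gray[r,k-1]))>40])
E
python3 - <<'E'
from h import *
p,R=avg(3); chain([bay(.045,-.12,.1),bay(.045,-.06,.010),bay(.045,0,.010),bay(.045,0,.003)],p,R); look(.045,'w8')
E
```

```text
avg [0.4364 0.2953 0.19  ] sd [0.0001 0.0002 0.0002] open 0.685 F [-0.  -0.3 -0.6] t 23.0
off [-0.11, 0.13, 0.0] rot [-0.4, 0.1, -0.1] world [0.435, 0.296, 0.19]
off [-0.0, -6.0, 9.0] rot [0.0, 0.0, 0.0] world [0.495, 0.295, 0.1]
off [0.0, -6.0, 0.0] rot [0.0, 0.0, 0.0] world [0.555, 0.294, 0.1]
off [0.0, 0.0, 0.7] rot [0.0, 0.0, 0.0] world [0.555, 0.294, 0.093]
pred pins [[216.5, 65.6], [320.7, 65.4], [425.0, 65.2], [529.4, 65.0]]
seen [[323.4, 64.9, 224], [427.7, 64.7, 230], [532.0, 64.5, 251]]
pred plate far corners [[266.8, 122.1], [376.7, 122.1]]
rows jump [(121, 89), (122, 139), (123, 149), (124, 125), (165, -73), (166, -112), (167, -127), (168, -83), (170, 92), (171, 124), (172, 90)]
row 130 [254, 255, 256, 257, 266, 267, 268, 377, 378, 379]
row 145 [255, 256, 257, 258, 267, 268, 269, 376, 377, 378]
row 195 []
```

Pin column is 323.4 and plate centre column is 322.5, so they are aligned. I insert.

Request:
arm_command([
  {"offset":[0,-1.9,3],"rot":[-0.1,0,0],"gripper":0.6},
  {"offset":[0,-3.8,6],"rot":[-0.3,0,0],"gripper":0.6},
  {"offset":[0,-5.2,8],"rot":[-0.4,0,0],"gripper":0.6},
  {"offset":[0,-5.9,9],"rot":[-0.4,0,0],"gripper":0.6},
  {"offset":[0,-5.9,9],"rot":[-0.4,0,0],"gripper":0.6},
  {"offset":[0,-5.9,9],"rot":[-0.4,0,0],"gripper":0.6},
])

```text
time_s: 23.65
position: [0.4949, 0.2955, 0.1012]
tcp_rot: [[-0.016, -1.0, -0.0], [-1.0, 0.016, 0.002], [-0.002, 0.0, -1.0]]
force: [-0.2, 0.2, -0.4]
opening: 0.684
```

```bash
python3 - <<'E'
from h import *
p,R=avg(4); chain([bay(.045,0,.010),bay(.045,0,.003)],p,R)
E
```

```text
avg [0.4948 0.2959 0.1016] sd [0.0001 0.0003 0.0002] open 0.69 F [ 0.7  0.2 -0.3] t 23.8
off [0.05, -6.03, 0.16] rot [-0.0, 0.1, 0.0] world [0.555, 0.294, 0.1]
off [0.0, 0.0, 0.7] rot [0.0, 0.0, 0.0] world [0.555, 0.294, 0.093]
```

Request:
arm_command([
  {"offset":[0,-1,0.1],"rot":[0,0,0],"gripper":0.6},
  {"offset":[0,-2,0.1],"rot":[0,0,0],"gripper":0.6},
  {"offset":[0,-3,0.1],"rot":[0,0,0],"gripper":0.6},
  {"offset":[0,-4,0.1],"rot":[0,0,0],"gripper":0.6},
  {"offset":[0,-5,0.1],"rot":[0,0,0],"gripper":0.6},
  {"offset":[0,-6.0,0.1],"rot":[0,0,0],"gripper":0.6},
  {"offset":[0,-6.0,0.1],"rot":[0,0,0],"gripper":0.6},
  {"offset":[0,-6.0,0.1],"rot":[0,0,0],"gripper":0.6},
])

```text
time_s: 24.6
position: [0.555, 0.295, 0.0994]
tcp_rot: [[-0.015, -1.0, -0.001], [-1.0, 0.015, 0.001], [-0.001, 0.001, -1.0]]
force: [-0.1, 0.6, -0.4]
opening: 0.686
```

```bash
python3 - <<'E'
from h import *
p,R=avg(4); chain([bay(.045,0,.010),bay(.045,0,.003)],p,R)
E
```

```text
avg [0.5545 0.2951 0.0994] sd [0.0003 0.     0.    ] open 0.684 F [-0.4  0.  -0.3] t 24.75
off [0.05, -0.06, -0.06] rot [0.1, 0.1, 0.1] world [0.555, 0.294, 0.1]
off [0.0, 0.0, 0.7] rot [0.0, 0.0, 0.0] world [0.555, 0.294, 0.093]
```

Request:
arm_command([
  {"offset":[0,-0.05,0.3],"rot":[0,0,0],"gripper":0.6},
  {"offset":[0,-0.05,0.5],"rot":[0,0,0],"gripper":0.6},
  {"offset":[0,-0.05,0.7],"rot":[0,0,0],"gripper":0.6},
  {"offset":[0,-0.05,0.7],"rot":[0,0,0],"gripper":0.6},
  {"offset":[0,-0.05,0.7],"rot":[0,0,0],"gripper":0.6},
])

```text
time_s: 25.25
position: [0.5555, 0.2952, 0.0924]
tcp_rot: [[-0.015, -1.0, -0.0], [-1.0, 0.015, 0.002], [-0.002, 0.0, -1.0]]
force: [-0.2, 0.2, -0.7]
opening: 0.688
```

Request:
arm_command([
  {"offset":[0,0,0],"rot":[0,0,0],"gripper":0.2},
  {"offset":[0,0,0],"rot":[0,0,0],"gripper":0.2},
  {"offset":[0,0,0],"rot":[0,0,0],"gripper":0.15},
  {"offset":[0,0,-4],"rot":[0,0,0],"gripper":0.15},
  {"offset":[0,0,-8],"rot":[0,0,0],"gripper":0.15},
  {"offset":[0,4,-12],"rot":[0,0,0],"gripper":0.15},
  {"offset":[0,7,-14],"rot":[0,0,0],"gripper":0.15},
  {"offset":[0,7,-14],"rot":[0,0,0],"gripper":0.15},
])

```text
time_s: 26.05
position: [0.4822, 0.2964, 0.236]
tcp_rot: [[-0.013, -1.0, 0.001], [-1.0, 0.013, 0.003], [-0.003, -0.001, -1.0]]
force: [0.2, -0.6, 0.1]
opening: 0.852
```

```bash
cat >> h.py <<'E'
def goto_rack(y):
    p,R=avg(2); q,Q=rack(y,.06); b=q.copy(); b[2]=.24; m=(b+p)/2; m[2]=.29
    chain([(m,T(1.1)),(b,T(1.1,25)),(q,Q)],p,R)
E
python3 - <<'E'
from h import *
goto_rack(-.045); c=cap('wrist','w9')
cv2.imwrite('pics/w9c.png',cv2.resize(c['frame'][:230,160:460,::-1],None,fx=2,fy=2))
E
```

```text
avg [0.4833 0.2964 0.2354] sd [0.001  0.     0.0007] open 0.847 F [-0.2  0.5 -1.5] t 26.1
off [30.12, 2.4, -5.55] rot [-0.1, 0.2, -1.8] world [0.455, -0.005, 0.29]
off [30.04, 3.38, 5.0] rot [25.0, -0.0, 0.0] world [0.427, -0.306, 0.24]
off [0.0, 2.89, 6.21] rot [15.0, -0.0, -0.0] world [0.427, -0.306, 0.172]
```

View pics/w9c.png

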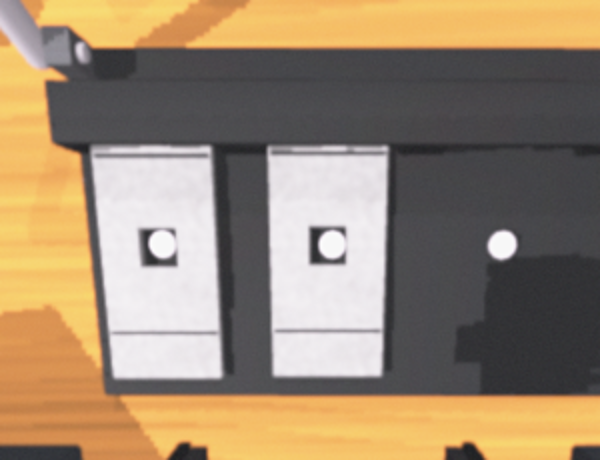

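Both plates are seated, with pins inside the holes at crop (160,244) and (331,244). Next is slot −45.

Request:
arm_command([
  {"offset":[30.1,2.4,-5.5],"rot":[0,0,-1.8],"gripper":0.15},
  {"offset":[30.1,2.4,-5.5],"rot":[0,0,-1.8],"gripper":0.15},
  {"offset":[30.1,2.4,-5.5],"rot":[0,0,-1.8],"gripper":0.15},
  {"offset":[30.1,2.4,-5.5],"rot":[0,0,-1.8],"gripper":0.15},
  {"offset":[30.1,2.4,-5.5],"rot":[0,0,-1.8],"gripper":0.15},
  {"offset":[30.1,2.4,-5.5],"rot":[0,0,-1.8],"gripper":0.15},
  {"offset":[30.1,2.4,-5.5],"rot":[0,0,-1.8],"gripper":0.15},
  {"offset":[30.1,2.4,-5.5],"rot":[0,0,-1.8],"gripper":0.15},
])

```text
time_s: 26.95
position: [0.458, -0.0067, 0.2866]
tcp_rot: [[0.012, -1.0, 0.0], [-1.0, -0.012, 0.002], [-0.002, -0.0, -1.0]]
force: [-0.0, -0.0, -0.4]
opening: 0.854
```

Request:
arm_command([
  {"offset":[30,3.4,5],"rot":[25,0,0],"gripper":0.15},
  {"offset":[30,3.4,5],"rot":[25,0,0],"gripper":0.15},
  {"offset":[30,3.4,5],"rot":[25,0,0],"gripper":0.15},
  {"offset":[30,3.4,5],"rot":[25,0,0],"gripper":0.15},
  {"offset":[30,3.4,5],"rot":[25,0,0],"gripper":0.15},
  {"offset":[30,3.4,5],"rot":[25,0,0],"gripper":0.15},
  {"offset":[30,3.4,5],"rot":[25,0,0],"gripper":0.15},
  {"offset":[30,3.4,5],"rot":[25,0,0],"gripper":0.15},
])

```text
time_s: 27.75
position: [0.4291, -0.3095, 0.2354]
tcp_rot: [[0.014, -0.906, 0.423], [-1.0, -0.012, 0.005], [0.0, -0.423, -0.906]]
force: [0.3, 0.1, 0.1]
opening: 0.85
```

```bash
python3 - <<'E'
from h import *
p,R=avg(2); chain([rack(-.045,.06)],p,R)
E
```

```text
avg [ 0.4291 -0.31    0.2354] sd [0.     0.0006 0.0001] open 0.85 F [ 0.2 -2.3 -0. ] t 27.8
off [-0.45, 2.88, 5.7] rot [14.9, -0.2, -0.3] world [0.427, -0.306, 0.172]
```

Request:
arm_command([
  {"offset":[-0.4,2.9,5.7],"rot":[15,-0.2,-0.3],"gripper":0.15},
  {"offset":[-0.4,2.9,5.7],"rot":[15,-0.2,-0.3],"gripper":0.15},
  {"offset":[-0.4,2.9,5.7],"rot":[15,-0.2,-0.3],"gripper":0.15},
  {"offset":[-0.4,2.9,5.7],"rot":[15,-0.2,-0.3],"gripper":0.15},
  {"offset":[-0.4,2.9,5.7],"rot":[15,-0.2,-0.3],"gripper":0.15},
  {"offset":[-0.4,2.9,5.7],"rot":[15,-0.2,-0.3],"gripper":0.15},
])

```text
time_s: 28.4
position: [0.4261, -0.2986, 0.1713]
tcp_rot: [[0.025, -0.767, 0.641], [-1.0, -0.015, 0.021], [-0.007, -0.642, -0.767]]
force: [-0.2, 0.1, -0.5]
opening: 0.852
```

```bash
cat >> h.py <<'E'
def lookrack(y,name):
    p,R=avg(4); chain([rack(y)],p,R); c=cap('wrist',name)
    print('pred hole',proj(c,W(RK,[-.0026,y,.078])).round(1).tolist())
    g=cv2.cvtColor(c['frame'],7).astype(int); s=c['frame'].astype(int); sat=s.max(2)-s.min(2)
    for r in(140,180): print('row',r,[(k,int(g[r,k+1]-g[r,k-1])) for k in range(260,400) if abs(g[r,k+1]-g[r,k-1])>25])
    n,l,st,ce=cv2.connectedComponentsWithStats((g[185:240,290:360]>200).astype(np.uint8))
    print('hole',[(ce[i]+[290,185]).round(1).tolist()+st[i].tolist() for i in range(1,n) if st[i,4]>100])
E
python3 - <<'E'
from h import *
lookrack(-.045,'w10')
E
```

```text
avg [ 0.4265 -0.2994  0.1721] sd [0.0002 0.0005 0.0006] open 0.851 F [-0.6  0.5  0.1] t 28.55
off [0.67, -0.0, 6.08] rot [0.0, 0.4, 0.1] world [0.466, -0.305, 0.126]
pred hole [[329.6, 212.0]]
row 140 []
row 180 [(291, -27), (292, -73), (293, -72), (366, 30), (367, 92), (368, 72)]
hole [[333.6, 212.9, 36, 20, 16, 16, 215]]
```

Request:
arm_command([
  {"offset":[0.7,0,1],"rot":[0,0.4,0],"gripper":0.15},
  {"offset":[0.7,0,3],"rot":[0,0.4,0],"gripper":0.15},
  {"offset":[0.7,0,5],"rot":[0,0.4,0],"gripper":0.15},
  {"offset":[0.7,0,6.05],"rot":[0,0.4,0],"gripper":0.15},
  {"offset":[0.7,0,6.05],"rot":[0,0.4,0],"gripper":0.15},
])

```text
time_s: 29.1
position: [0.4657, -0.307, 0.1253]
tcp_rot: [[0.02, -0.766, 0.643], [-1.0, -0.017, 0.01], [0.003, -0.643, -0.766]]
force: [-0.2, 0.7, -0.3]
opening: 0.849
```

Request:
arm_command([
  {"offset":[0,0,0],"rot":[0,0,0],"gripper":0.6},
  {"offset":[0,0,0],"rot":[0,0,0],"gripper":0.6},
  {"offset":[0,0,0],"rot":[0,0,0],"gripper":0.6},
  {"offset":[0,0,0],"rot":[0,0,0],"gripper":0.6},
])

```text
time_s: 29.5
position: [0.4647, -0.3071, 0.1269]
tcp_rot: [[0.018, -0.765, 0.643], [-1.0, -0.016, 0.009], [0.004, -0.643, -0.766]]
force: [-1.2, 0.3, 1.5]
opening: 0.68
```

Request:
arm_command([
  {"offset":[0,-1,0],"rot":[0,0,0],"gripper":0.6},
  {"offset":[0,-2.5,0],"rot":[0,0,0],"gripper":0.6},
  {"offset":[0,-4,0],"rot":[0,0,0],"gripper":0.6},
  {"offset":[0,-6,0],"rot":[0,0,0],"gripper":0.6},
  {"offset":[0,-6,0],"rot":[0,0,0],"gripper":0.6},
])

```text
time_s: 30.0
position: [0.5122, -0.3069, 0.1668]
tcp_rot: [[0.02, -0.764, 0.645], [-1.0, -0.02, 0.007], [0.008, -0.645, -0.764]]
force: [-0.3, -0.4, -0.8]
opening: 0.684
```

Request:
arm_command([
  {"offset":[0,-3,-4],"rot":[0,0,0],"gripper":0.6},
  {"offset":[0,-6.4,-7.7],"rot":[-40,0.3,1],"gripper":0.6},
  {"offset":[0,-6.4,-7.7],"rot":[-40,0.3,1],"gripper":0.6},
  {"offset":[0,-6.4,-7.7],"rot":[-40,0.3,1],"gripper":0.6},
  {"offset":[0,-6.4,-7.7],"rot":[-40,0.3,1],"gripper":0.6},
  {"offset":[0,-6.4,-7.7],"rot":[-40,0.3,1],"gripper":0.6},
  {"offset":[0,-6.4,-7.7],"rot":[-40,0.3,1],"gripper":0.6},
  {"offset":[0,-6.4,-7.7],"rot":[-40,0.3,1],"gripper":0.6},
])

```text
time_s: 30.8
position: [0.5106, -0.3058, 0.2649]
tcp_rot: [[0.002, -1.0, -0.003], [-1.0, -0.002, -0.003], [0.003, 0.003, -1.0]]
force: [1.2, 0.7, -1.3]
opening: 0.68
```

```bash
python3 - <<'E'
from h import *
p,R=avg(2)
q,Q=bay(-.045,-.12,.10);m=(np.array(q)+p)/2; m[2]=.265
chain([(m,Q),(q,Q)],p,R); cap('wrist','w11')
E
```

```text
avg [ 0.5109 -0.3056  0.2646] sd [0.0003 0.0001 0.0003] open 0.685 F [ 1.3  0.1 -0.9] t 30.85
off [-25.61, 3.81, -0.08] rot [0.2, -0.1, 1.0] world [0.472, -0.05, 0.265]
off [-25.54, 4.27, 7.5] rot [0.0, 0.0, 0.0] world [0.434, 0.206, 0.19]
```

Request:
arm_command([
  {"offset":[-25.6,3.8,0],"rot":[0.2,0,1],"gripper":0.6},
  {"offset":[-25.6,3.8,0],"rot":[0.2,0,1],"gripper":0.6},
  {"offset":[-25.6,3.8,0],"rot":[0.2,0,1],"gripper":0.6},
  {"offset":[-25.6,3.8,0],"rot":[0.2,0,1],"gripper":0.6},
  {"offset":[-25.6,3.8,0],"rot":[0.2,0,1],"gripper":0.6},
  {"offset":[-25.6,3.8,0],"rot":[0.2,0,1],"gripper":0.6},
  {"offset":[-25.6,3.8,0],"rot":[0.2,0,1],"gripper":0.6},
  {"offset":[-25.6,3.8,0],"rot":[0.2,0,1],"gripper":0.6},
])

```text
time_s: 31.7
position: [0.4723, -0.0508, 0.2643]
tcp_rot: [[-0.017, -1.0, 0.005], [-1.0, 0.017, -0.003], [0.003, -0.005, -1.0]]
force: [-0.0, 0.2, -0.6]
opening: 0.681
```

Request:
arm_command([
  {"offset":[-25.5,4.3,7.5],"rot":[0,0,0],"gripper":0.6},
  {"offset":[-25.5,4.3,7.5],"rot":[0,0,0],"gripper":0.6},
  {"offset":[-25.5,4.3,7.5],"rot":[0,0,0],"gripper":0.6},
  {"offset":[-25.5,4.3,7.5],"rot":[0,0,0],"gripper":0.6},
  {"offset":[-25.5,4.3,7.5],"rot":[0,0,0],"gripper":0.6},
  {"offset":[-25.5,4.3,7.5],"rot":[0,0,0],"gripper":0.6},
  {"offset":[-25.5,4.3,7.5],"rot":[0,0,0],"gripper":0.6},
  {"offset":[-25.5,4.3,7.5],"rot":[0,0,0],"gripper":0.6},
])

```text
time_s: 32.5
position: [0.435, 0.2046, 0.1883]
tcp_rot: [[-0.018, -1.0, 0.004], [-1.0, 0.018, -0.003], [0.003, -0.004, -1.0]]
force: [0.2, -0.3, -0.4]
opening: 0.684
```

```bash
python3 - <<'E'
from h import *
p,R=avg(3); chain([bay(-.045,-.12,.1),bay(-.045,-.06,.010),bay(-.045,0,.010),bay(-.045,0,.003)],p,R); look(-.045,'w12')
E
```

```text
avg [0.435  0.2043 0.1885] sd [0.     0.0002 0.0002] open 0.684 F [ 0.4 -0.8 -1.2] t 32.6
off [-0.2, 0.13, -0.15] rot [-0.3, -0.1, -0.2] world [0.434, 0.206, 0.19]
off [-0.0, -6.0, 9.0] rot [0.0, 0.0, 0.0] world [0.494, 0.205, 0.1]
off [0.0, -6.0, 0.0] rot [0.0, 0.0, 0.0] world [0.554, 0.205, 0.1]
off [0.0, 0.0, 0.7] rot [0.0, 0.0, 0.0] world [0.554, 0.205, 0.093]
pred pins [[108.0, 65.1], [213.3, 64.8], [318.5, 64.5], [423.4, 64.2]]
seen [[426.1, 63.6, 231], [321.2, 63.9, 220]]
pred plate far corners [[266.9, 122.3], [376.8, 122.3]]
rows jump [(121, 91), (122, 140), (123, 151), (124, 125), (165, -74), (166, -110), (167, -103), (170, 105), (171, 105)]
row 130 [251, 252, 253, 254, 267, 268, 269, 377, 378, 379]
row 145 [252, 253, 254, 255, 268, 269, 270, 376, 377, 378]
row 195 []
```

Request:
arm_command([
  {"offset":[-0.1,-1.9,3],"rot":[-0.1,0,-0.2],"gripper":0.6},
  {"offset":[-0.1,-3.8,6],"rot":[-0.3,0,-0.2],"gripper":0.6},
  {"offset":[-0.1,-5.2,8],"rot":[-0.3,0,-0.2],"gripper":0.6},
  {"offset":[-0.1,-5.9,8.9],"rot":[-0.3,0,-0.2],"gripper":0.6},
  {"offset":[-0.1,-5.9,8.9],"rot":[-0.3,0,-0.2],"gripper":0.6},
  {"offset":[-0.1,-5.9,8.9],"rot":[-0.3,0,-0.2],"gripper":0.6},
])

```text
time_s: 33.25
position: [0.4929, 0.2049, 0.1004]
tcp_rot: [[-0.014, -1.0, -0.002], [-1.0, 0.014, -0.003], [0.003, 0.002, -1.0]]
force: [0.4, -0.5, -0.3]
opening: 0.683
```

```bash
python3 - <<'E'
from h import *
p,R=avg(4); chain([bay(-.045,0,.010),bay(-.045,0,.003)],p,R)
E
```

```text
avg [0.4928 0.2052 0.1007] sd [0.0001 0.0002 0.0002] open 0.682 F [ 0.9 -0.3 -0.2] t 33.4
off [-0.01, -6.09, 0.06] rot [0.1, -0.1, 0.1] world [0.554, 0.205, 0.1]
off [0.0, 0.0, 0.7] rot [0.0, 0.0, 0.0] world [0.554, 0.205, 0.093]
```

Request:
arm_command([
  {"offset":[0,-1,0],"rot":[0,0,0],"gripper":0.6},
  {"offset":[0,-2,0],"rot":[0,0,0],"gripper":0.6},
  {"offset":[0,-3,0],"rot":[0,0,0],"gripper":0.6},
  {"offset":[0,-4,0],"rot":[0,0,0],"gripper":0.6},
  {"offset":[0,-5,0],"rot":[0,0,0],"gripper":0.6},
  {"offset":[0,-6.1,0],"rot":[0,0,0],"gripper":0.6},
  {"offset":[0,-6.1,0],"rot":[0,0,0],"gripper":0.6},
  {"offset":[0,-6.1,0],"rot":[0,0,0],"gripper":0.6},
])

```text
time_s: 34.2
position: [0.554, 0.2045, 0.0995]
tcp_rot: [[-0.014, -1.0, -0.002], [-1.0, 0.014, -0.003], [0.003, 0.002, -1.0]]
force: [-0.3, 0.3, -0.7]
opening: 0.684
```

```bash
python3 - <<'E'
from h import *
p,R=avg(4); chain([bay(-.045,0,.010),bay(-.045,0,.003)],p,R)
E
```

```text
avg [0.5535 0.2046 0.0995] sd [0.0003 0.     0.    ] open 0.683 F [-0.1 -0.3 -1. ] t 34.35
off [0.01, -0.02, -0.05] rot [0.2, -0.2, 0.1] world [0.554, 0.205, 0.1]
off [0.0, 0.0, 0.7] rot [0.0, 0.0, 0.0] world [0.554, 0.205, 0.093]
```

Request:
arm_command([
  {"offset":[0,0,0.3],"rot":[0,0,0],"gripper":0.6},
  {"offset":[0,0,0.5],"rot":[0,0,0],"gripper":0.6},
  {"offset":[0,0,0.7],"rot":[0,0,0],"gripper":0.6},
  {"offset":[0,0,0.7],"rot":[0,0,0],"gripper":0.6},
  {"offset":[0,0,0.7],"rot":[0,0,0],"gripper":0.6},
])

```text
time_s: 34.85
position: [0.554, 0.2046, 0.0926]
tcp_rot: [[-0.013, -1.0, -0.002], [-1.0, 0.013, -0.003], [0.003, 0.002, -1.0]]
force: [0.1, 1.3, -1.1]
opening: 0.684
```

Request:
arm_command([
  {"offset":[0,0,0],"rot":[0,0,0],"gripper":0.2},
  {"offset":[0,0,0],"rot":[0,0,0],"gripper":0.2},
  {"offset":[0,0,0],"rot":[0,0,0],"gripper":0.15},
  {"offset":[0,0,-4],"rot":[0,0,0],"gripper":0.15},
  {"offset":[0,0,-8],"rot":[0,0,0],"gripper":0.15},
  {"offset":[0,4,-12],"rot":[0,0,0],"gripper":0.15},
  {"offset":[0,7,-14],"rot":[0,0,0],"gripper":0.15},
  {"offset":[0,7,-14],"rot":[0,0,0],"gripper":0.15},
])

```text
time_s: 35.65
position: [0.4807, 0.2063, 0.2358]
tcp_rot: [[-0.012, -1.0, -0.001], [-1.0, 0.012, -0.002], [0.002, 0.001, -1.0]]
force: [-0.6, 0.2, -0.6]
opening: 0.851
```

```bash
cat >> h.py <<'E'
def seated(name):
    c=cap('wrist',name); f=c['frame'].astype(int); g=f[60:200]
    print('pred',proj(c,W(PL,[[0,k,.026] for k in(.135,.045,-.045,-.135)])).round(1).tolist())
    for t,m in(('white',(g.min(2)>235)),('dark',(g.max(2)<90))):
        n,l,st,ce=cv2.connectedComponentsWithStats(m.astype(np.uint8))
        print(t,[(ce[i]+[0,60]).round(1).tolist()+st[i].tolist() for i in range(1,n) if 60<st[i,4]<600])
E
python3 - <<'E'
from h import *
goto_rack(-.135); seated('w13')
E
```

```text
avg [0.4819 0.2063 0.2353] sd [0.0011 0.     0.0006] open 0.846 F [ 0.4 -0.  -0.7] t 35.7
off [30.13, 2.28, -5.41] rot [0.0, -0.1, -1.8] world [0.455, -0.095, 0.29]
off [30.04, 3.22, 5.0] rot [25.0, -0.0, 0.0] world [0.429, -0.396, 0.24]
off [0.0, 2.89, 6.21] rot [15.0, -0.0, -0.0] world [0.429, -0.396, 0.172]
pred [[152.4, 121.2], [237.6, 121.5], [322.6, 121.9], [407.4, 122.2]]
white [[154.2, 121.1, 149, 55, 12, 13, 117], [239.4, 121.3, 234, 56, 12, 12, 117], [324.6, 121.5, 319, 56, 12, 12, 116], [409.6, 121.8, 404, 56, 12, 12, 115]]
dark [[233.0, 122.7, 229, 53, 17, 18, 99], [150.7, 126.2, 145, 55, 16, 17, 71], [319.0, 123.4, 315, 54, 17, 17, 94]]
```

All three pins show as full white blobs inside dark holes, so the third plate is seated. Next is the last slot.

Request:
arm_command([
  {"offset":[30.1,2.3,-5.4],"rot":[0,0,-1.8],"gripper":0.15},
  {"offset":[30.1,2.3,-5.4],"rot":[0,0,-1.8],"gripper":0.15},
  {"offset":[30.1,2.3,-5.4],"rot":[0,0,-1.8],"gripper":0.15},
  {"offset":[30.1,2.3,-5.4],"rot":[0,0,-1.8],"gripper":0.15},
  {"offset":[30.1,2.3,-5.4],"rot":[0,0,-1.8],"gripper":0.15},
  {"offset":[30.1,2.3,-5.4],"rot":[0,0,-1.8],"gripper":0.15},
  {"offset":[30.1,2.3,-5.4],"rot":[0,0,-1.8],"gripper":0.15},
  {"offset":[30.1,2.3,-5.4],"rot":[0,0,-1.8],"gripper":0.15},
])

```text
time_s: 36.55
position: [0.4582, -0.0969, 0.287]
tcp_rot: [[0.014, -1.0, -0.001], [-1.0, -0.014, -0.002], [0.002, 0.001, -1.0]]
force: [-0.2, 1.4, 0.5]
opening: 0.851
```

Request:
arm_command([
  {"offset":[30,3.2,5],"rot":[25,0,0],"gripper":0.15},
  {"offset":[30,3.2,5],"rot":[25,0,0],"gripper":0.15},
  {"offset":[30,3.2,5],"rot":[25,0,0],"gripper":0.15},
  {"offset":[30,3.2,5],"rot":[25,0,0],"gripper":0.15},
  {"offset":[30,3.2,5],"rot":[25,0,0],"gripper":0.15},
  {"offset":[30,3.2,5],"rot":[25,0,0],"gripper":0.15},
  {"offset":[30,3.2,5],"rot":[25,0,0],"gripper":0.15},
  {"offset":[30,3.2,5],"rot":[25,0,0],"gripper":0.15},
])

```text
time_s: 37.35
position: [0.4315, -0.4014, 0.2369]
tcp_rot: [[0.013, -0.906, 0.422], [-1.0, -0.015, -0.001], [0.007, -0.422, -0.907]]
force: [-0.2, 0.2, 0.7]
opening: 0.849
```

```bash
python3 - <<'E'
from h import *
p,R=avg(2); chain([rack(-.135,.06)],p,R)
E
```

```text
avg [ 0.4314 -0.3996  0.2369] sd [0.0001 0.0019 0.0001] open 0.848 F [ 0.8  0.4 -0.6] t 37.4
off [-0.43, 2.98, 5.82] rot [15.1, -0.4, -0.1] world [0.429, -0.396, 0.172]
```

Request:
arm_command([
  {"offset":[-0.4,3,5.8],"rot":[15,-0.4,-0.1],"gripper":0.15},
  {"offset":[-0.4,3,5.8],"rot":[15,-0.4,-0.1],"gripper":0.15},
  {"offset":[-0.4,3,5.8],"rot":[15,-0.4,-0.1],"gripper":0.15},
  {"offset":[-0.4,3,5.8],"rot":[15,-0.4,-0.1],"gripper":0.15},
  {"offset":[-0.4,3,5.8],"rot":[15,-0.4,-0.1],"gripper":0.15},
  {"offset":[-0.4,3,5.8],"rot":[15,-0.4,-0.1],"gripper":0.15},
])

```text
time_s: 38.0
position: [0.4288, -0.3897, 0.173]
tcp_rot: [[0.026, -0.767, 0.641], [-1.0, -0.017, 0.02], [-0.004, -0.641, -0.767]]
force: [-0.4, -0.1, 1.0]
opening: 0.848
```

```bash
python3 - <<'E'
from h import *
lookrack(-.135,'w14')
E
```

```text
avg [ 0.4288 -0.3904  0.1735] sd [0.     0.0005 0.0003] open 0.852 F [ 1.2  0.8 -0.7] t 38.15
off [0.55, 0.12, 6.15] rot [0.1, 0.3, 0.2] world [0.467, -0.395, 0.126]
pred hole [[328.3, 212.5]]
row 140 []
row 180 [(290, -37), (291, -80), (292, -64), (365, 31), (367, -43), (368, -33)]
hole [[332.3, 212.5, 35, 20, 15, 16, 230]]
```

Request:
arm_command([
  {"offset":[0.6,0.1,1],"rot":[0,0.3,0],"gripper":0.15},
  {"offset":[0.6,0.1,3],"rot":[0,0.3,0],"gripper":0.15},
  {"offset":[0.6,0.1,5],"rot":[0,0.3,0],"gripper":0.15},
  {"offset":[0.6,0.1,6.1],"rot":[0,0.3,0],"gripper":0.15},
  {"offset":[0.6,0.1,6.1],"rot":[0,0.3,0],"gripper":0.15},
])

```text
time_s: 38.7
position: [0.467, -0.3961, 0.1244]
tcp_rot: [[0.021, -0.767, 0.641], [-1.0, -0.016, 0.013], [0.0, -0.641, -0.767]]
force: [-1.0, -0.6, -0.1]
opening: 0.851
```

Request:
arm_command([
  {"offset":[0,0,0],"rot":[0,0,0],"gripper":0.6},
  {"offset":[0,0,0],"rot":[0,0,0],"gripper":0.6},
  {"offset":[0,0,0],"rot":[0,0,0],"gripper":0.6},
  {"offset":[0,0,0],"rot":[0,0,0],"gripper":0.6},
])

```text
time_s: 39.1
position: [0.4661, -0.3966, 0.1263]
tcp_rot: [[0.02, -0.767, 0.642], [-1.0, -0.016, 0.011], [0.002, -0.642, -0.767]]
force: [-1.1, 1.3, 2.1]
opening: 0.682
```

Request:
arm_command([
  {"offset":[0,-1,0],"rot":[0,0,0],"gripper":0.6},
  {"offset":[0,-2.5,0],"rot":[0,0,0],"gripper":0.6},
  {"offset":[0,-4,0],"rot":[0,0,0],"gripper":0.6},
  {"offset":[0,-6,0],"rot":[0,0,0],"gripper":0.6},
  {"offset":[0,-6,0],"rot":[0,0,0],"gripper":0.6},
])

```text
time_s: 39.6
position: [0.5137, -0.3962, 0.1662]
tcp_rot: [[0.021, -0.765, 0.643], [-1.0, -0.02, 0.009], [0.006, -0.644, -0.765]]
force: [-0.4, -0.3, -1.3]
opening: 0.685
```

Request:
arm_command([
  {"offset":[0,-3,-4],"rot":[0,0,0],"gripper":0.6},
  {"offset":[0,-6.4,-7.7],"rot":[-40,0.3,1],"gripper":0.6},
  {"offset":[0,-6.4,-7.7],"rot":[-40,0.3,1],"gripper":0.6},
  {"offset":[0,-6.4,-7.7],"rot":[-40,0.3,1],"gripper":0.6},
  {"offset":[0,-6.4,-7.7],"rot":[-40,0.3,1],"gripper":0.6},
  {"offset":[0,-6.4,-7.7],"rot":[-40,0.3,1],"gripper":0.6},
  {"offset":[0,-6.4,-7.7],"rot":[-40,0.3,1],"gripper":0.6},
  {"offset":[0,-6.4,-7.7],"rot":[-40,0.3,1],"gripper":0.6},
])

```text
time_s: 40.4
position: [0.5132, -0.3948, 0.2634]
tcp_rot: [[0.005, -1.0, -0.002], [-1.0, -0.005, 0.001], [-0.001, 0.002, -1.0]]
force: [0.8, 0.4, -1.7]
opening: 0.679
```

```bash
python3 - <<'E'
from h import *
p,R=avg(2)
q,Q=bay(-.135,-.12,.10);m=(np.array(q)+p)/2; m[2]=.265
chain([(m,Q),(q,Q)],p,R); cap('wrist','w15')
E
```

```text
avg [ 0.5127 -0.3947  0.2632] sd [0.0004 0.0001 0.0001] open 0.682 F [ 0.9  0.1 -2.1] t 40.45
off [-25.57, 3.9, -0.14] rot [0.1, 0.1, 1.2] world [0.472, -0.139, 0.265]
off [-25.49, 4.43, 7.5] rot [0.0, 0.0, 0.0] world [0.432, 0.116, 0.19]
```

Request:
arm_command([
  {"offset":[-25.6,3.9,-0.1],"rot":[0.1,0,1.2],"gripper":0.6},
  {"offset":[-25.6,3.9,-0.1],"rot":[0.1,0,1.2],"gripper":0.6},
  {"offset":[-25.6,3.9,-0.1],"rot":[0.1,0,1.2],"gripper":0.6},
  {"offset":[-25.6,3.9,-0.1],"rot":[0.1,0,1.2],"gripper":0.6},
  {"offset":[-25.6,3.9,-0.1],"rot":[0.1,0,1.2],"gripper":0.6},
  {"offset":[-25.6,3.9,-0.1],"rot":[0.1,0,1.2],"gripper":0.6},
  {"offset":[-25.6,3.9,-0.1],"rot":[0.1,0,1.2],"gripper":0.6},
  {"offset":[-25.6,3.9,-0.1],"rot":[0.1,0,1.2],"gripper":0.6},
])

```text
time_s: 41.3
position: [0.4728, -0.1407, 0.2654]
tcp_rot: [[-0.02, -1.0, 0.002], [-1.0, 0.02, -0.001], [0.001, -0.002, -1.0]]
force: [-0.3, -0.4, -1.1]
opening: 0.681
```

Request:
arm_command([
  {"offset":[-25.5,4.4,7.5],"rot":[0,0,0],"gripper":0.6},
  {"offset":[-25.5,4.4,7.5],"rot":[0,0,0],"gripper":0.6},
  {"offset":[-25.5,4.4,7.5],"rot":[0,0,0],"gripper":0.6},
  {"offset":[-25.5,4.4,7.5],"rot":[0,0,0],"gripper":0.6},
  {"offset":[-25.5,4.4,7.5],"rot":[0,0,0],"gripper":0.6},
  {"offset":[-25.5,4.4,7.5],"rot":[0,0,0],"gripper":0.6},
  {"offset":[-25.5,4.4,7.5],"rot":[0,0,0],"gripper":0.6},
  {"offset":[-25.5,4.4,7.5],"rot":[0,0,0],"gripper":0.6},
])

```text
time_s: 42.1
position: [0.4349, 0.1153, 0.1899]
tcp_rot: [[-0.02, -1.0, 0.002], [-1.0, 0.02, -0.001], [0.001, -0.002, -1.0]]
force: [0.7, -0.5, -1.0]
opening: 0.684
```

```bash
python3 - <<'E'
from h import *
p,R=avg(3); chain([bay(-.135,-.12,.1),bay(-.135,-.06,.010),bay(-.135,0,.010),bay(-.135,0,.003)],p,R); look(-.135,'w16')
E
```

```text
avg [0.435  0.115  0.1902] sd [0.     0.0002 0.0002] open 0.685 F [-0.1  0.1 -2. ] t 42.2
off [-0.14, 0.27, 0.01] rot [-0.1, -0.0, -0.3] world [0.432, 0.116, 0.19]
off [-0.0, -6.0, 9.0] rot [0.0, 0.0, 0.0] world [0.492, 0.115, 0.1]
off [0.0, -6.0, 0.0] rot [0.0, 0.0, 0.0] world [0.552, 0.115, 0.1]
off [0.0, 0.0, 0.7] rot [0.0, 0.0, 0.0] world [0.552, 0.115, 0.093]
pred pins [[6.1, 67.7], [110.5, 67.1], [214.9, 66.5], [319.3, 65.9]]
seen [[321.9, 65.4, 198], [217.1, 66.0, 196]]
pred plate far corners [[266.9, 122.5], [376.8, 122.5]]
rows jump [(120, 111), (121, 137), (122, 128), (123, 79), (164, -81), (165, -97), (166, -65), (168, 67), (169, 95), (170, 70)]
row 130 [253, 254, 255, 256, 267, 268, 269, 389]
row 145 [254, 255, 256, 257, 268, 269, 270]
row 195 [384]
```

Request:
arm_command([
  {"offset":[-0.1,-1.9,3],"rot":[-0.1,0,-0.3],"gripper":0.6},
  {"offset":[-0.1,-3.8,6],"rot":[-0.1,0,-0.3],"gripper":0.6},
  {"offset":[-0.1,-5.2,8],"rot":[-0.1,0,-0.3],"gripper":0.6},
  {"offset":[-0.1,-5.7,9],"rot":[-0.1,0,-0.3],"gripper":0.6},
  {"offset":[-0.1,-5.7,9],"rot":[-0.1,0,-0.3],"gripper":0.6},
  {"offset":[-0.1,-5.7,9],"rot":[-0.1,0,-0.3],"gripper":0.6},
])

```text
time_s: 42.85
position: [0.4899, 0.1157, 0.1005]
tcp_rot: [[-0.015, -1.0, -0.002], [-1.0, 0.015, -0.001], [0.001, 0.002, -1.0]]
force: [-0.3, 0.5, -1.0]
opening: 0.682
```

```bash
python3 - <<'E'
from h import *
p,R=avg(4); chain([bay(-.135,0,.010),bay(-.135,0,.003)],p,R)
E
```

```text
avg [0.49   0.1159 0.1009] sd [0.0001 0.0002 0.0003] open 0.679 F [-0.4  0.3 -1.3] t 43.0
off [0.05, -6.23, 0.08] rot [0.1, -0.0, 0.1] world [0.552, 0.115, 0.1]
off [0.0, 0.0, 0.7] rot [0.0, 0.0, 0.0] world [0.552, 0.115, 0.093]
```

Request:
arm_command([
  {"offset":[0,-1,0.05],"rot":[0,0,0],"gripper":0.6},
  {"offset":[0,-2,0.05],"rot":[0,0,0],"gripper":0.6},
  {"offset":[0,-3,0.05],"rot":[0,0,0],"gripper":0.6},
  {"offset":[0,-4,0.05],"rot":[0,0,0],"gripper":0.6},
  {"offset":[0,-5,0.05],"rot":[0,0,0],"gripper":0.6},
  {"offset":[0,-6.15,0.05],"rot":[0,0,0],"gripper":0.6},
  {"offset":[0,-6.15,0.05],"rot":[0,0,0],"gripper":0.6},
  {"offset":[0,-6.15,0.05],"rot":[0,0,0],"gripper":0.6},
])

```text
time_s: 43.8
position: [0.5518, 0.1153, 0.0993]
tcp_rot: [[-0.014, -1.0, -0.002], [-1.0, 0.014, -0.001], [0.001, 0.002, -1.0]]
force: [-0.6, 0.7, -1.4]
opening: 0.684
```

```bash
python3 - <<'E'
from h import *
p,R=avg(4); chain([bay(-.135,0,.010),bay(-.135,0,.003)],p,R)
E
```

```text
avg [0.5513 0.1154 0.0993] sd [0.0003 0.     0.    ] open 0.681 F [-0.2 -0.8 -1. ] t 43.95
off [0.08, -0.1, -0.07] rot [0.2, -0.0, 0.1] world [0.552, 0.115, 0.1]
off [0.0, 0.0, 0.7] rot [0.0, 0.0, 0.0] world [0.552, 0.115, 0.093]
```

Request:
arm_command([
  {"offset":[0,0,0.3],"rot":[0,0,0],"gripper":0.6},
  {"offset":[0,0,0.5],"rot":[0,0,0],"gripper":0.6},
  {"offset":[0,0,0.7],"rot":[0,0,0],"gripper":0.6},
  {"offset":[0,0,0.7],"rot":[0,0,0],"gripper":0.6},
  {"offset":[0,0,0.7],"rot":[0,0,0],"gripper":0.6},
])

```text
time_s: 44.45
position: [0.5518, 0.1153, 0.0924]
tcp_rot: [[-0.014, -1.0, -0.002], [-1.0, 0.014, -0.001], [0.001, 0.002, -1.0]]
force: [0.1, -0.2, -1.0]
opening: 0.683
```

Request:
arm_command([
  {"offset":[0,0,0],"rot":[0,0,0],"gripper":0.2},
  {"offset":[0,0,0],"rot":[0,0,0],"gripper":0.2},
  {"offset":[0,0,0],"rot":[0,0,0],"gripper":0.15},
  {"offset":[0,0,-4],"rot":[0,0,0],"gripper":0.15},
  {"offset":[0,0,-8],"rot":[0,0,0],"gripper":0.15},
  {"offset":[0,4,-12],"rot":[0,0,0],"gripper":0.15},
  {"offset":[0,7,-16],"rot":[0,0,0],"gripper":0.15},
  {"offset":[0,7,-16],"rot":[0,0,0],"gripper":0.15},
])

```text
time_s: 45.25
position: [0.48, 0.1168, 0.2563]
tcp_rot: [[-0.013, -1.0, 0.002], [-1.0, 0.013, -0.0], [0.0, -0.002, -1.0]]
force: [-0.3, 0.6, -0.7]
opening: 0.852
```

Request:
arm_command([
  {"offset":[-13.5,0,0],"rot":[0,0,0],"gripper":0.15},
  {"offset":[-13.5,0,0],"rot":[0,0,0],"gripper":0.15},
  {"offset":[-13.5,0,0],"rot":[0,0,0],"gripper":0.15},
  {"offset":[-13.5,0,0],"rot":[0,0,0],"gripper":0.15},
  {"offset":[-13.5,0,0],"rot":[0,0,0],"gripper":0.15},
])

```text
time_s: 45.75
position: [0.4839, 0.252, 0.2518]
tcp_rot: [[-0.012, -1.0, -0.002], [-1.0, 0.012, -0.001], [0.001, 0.002, -1.0]]
force: [-0.0, -0.3, 0.0]
opening: 0.847
```

```bash
python3 - <<'E'
from h import *
p,R=avg(2); seated('w17'); c=dict(np.load('pics/w17.npz')); d=cap('side','s17'); cap('scene','sc17')
a=cv2.resize(c['frame'][20:220,120:520],(560,280)); b=cv2.resize(d['frame'][190:390,200:371],(240,280))
cv2.imwrite('pics/m17.png',np.hstack([a,b])[:,:,::-1])
for a0 in (1.9,1.7): print(W(PL,[.087-.12*np.cos(a0),0,.035+.12*np.sin(a0)]),proj(d,W(PL,[[.087-.12*np.cos(a0),k,.035+.12*np.sin(a0)] for k in(.184,-.184)])).round().tolist())
Q=T(-.9,jx=True); h=np.array([.087-.12*np.cos(1.88),0,0]); b=W(PL,h)[0]
chain([([b[0]-.02,b[1],.32],Q),([b[0],b[1],.2121+.06],Q),([b[0],b[1],.2121],Q)],p,R)
E
```

```text
avg [0.4839 0.2515 0.2518] sd [0.     0.0004 0.    ] open 0.846 F [ 0.4 -0.7  0.6] t 45.8
pred [[201.7, 121.0], [282.3, 121.2], [362.7, 121.5], [443.1, 121.7]]
white [[203.4, 120.7, 198, 55, 12, 12, 110], [284.2, 120.8, 279, 55, 12, 12, 109], [364.8, 121.1, 359, 56, 12, 12, 108], [445.4, 120.8, 440, 56, 12, 10, 98], [187.9, 148.7, 179, 83, 18, 10, 74]]
dark [[199.6, 125.3, 195, 55, 15, 16, 70], [277.6, 122.4, 274, 54, 16, 16, 82], [359.3, 123.0, 356, 54, 15, 16, 66], [440.4, 124.4, 436, 54, 15, 17, 76]]
[[0.68017905 0.24751253 0.14855601]] [[194.0, 328.0], [263.0, 200.0]]
[[0.65684855 0.24788118 0.15399978]] [[203.0, 330.0], [270.0, 201.0]]
off [0.19, -17.39, -6.86] rot [0.2, 0.0, -89.8] world [0.658, 0.248, 0.32]
off [2.0, -0.03, 4.79] rot [0.0, 0.0, 0.0] world [0.678, 0.248, 0.272]
off [0.0, 0.0, 6.0] rot [0.0, 0.0, 0.0] world [0.678, 0.248, 0.212]
```

View pics/m17.png

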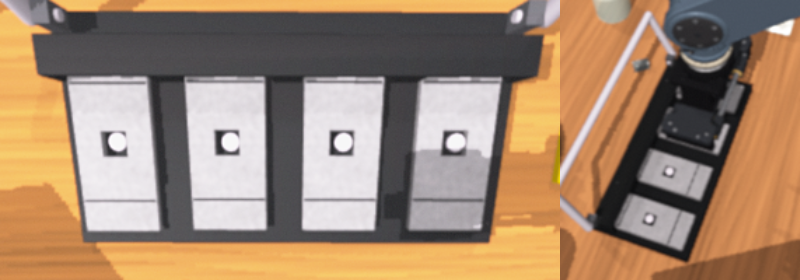

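All four plates are seated, with the pins inside the holes at (118,142), (230,142), (343,142) and (456,142). Next I fetch the bail.

Request:
arm_command([
  {"offset":[0,-5,-6.9],"rot":[0,0,-60],"gripper":0.4},
  {"offset":[0,-5,-6.9],"rot":[0,0,-60],"gripper":0.4},
  {"offset":[0,-5,-6.9],"rot":[0,0,-60],"gripper":0.4},
  {"offset":[0,-5,-6.9],"rot":[0,0,-60],"gripper":0.4},
  {"offset":[0,-5,-6.9],"rot":[0,0,-60],"gripper":0.4},
  {"offset":[0,-5,-6.9],"rot":[0,0,-60],"gripper":0.4},
  {"offset":[0,-5,-6.9],"rot":[0,0,-60],"gripper":0.4},
  {"offset":[0,-5,-6.9],"rot":[0,0,-60],"gripper":0.4},
])

```text
time_s: 46.75
position: [0.5343, 0.2495, 0.3213]
tcp_rot: [[0.858, -0.514, -0.002], [-0.514, -0.858, -0.001], [-0.001, 0.002, -1.0]]
force: [-0.9, -0.2, 0.1]
opening: 0.601
```

```bash
python3 - <<'E'
from h import *
p,R=avg(2)
Q=T(-.9,jx=True); b=W(PL,[.087-.12*np.cos(1.88),0,0])[0]
chain([([b[0],b[1],.29],Q),([b[0],b[1],.2121],Q)],p,R)
E
```

```text
avg [0.5343 0.2496 0.3213] sd [0.     0.0001 0.    ] open 0.598 F [ 0.1 -0.3 -0.4] t 46.8
off [12.42, -7.22, 3.11] rot [0.1, 0.1, -30.1] world [0.678, 0.248, 0.29]
off [0.0, 0.0, 7.79] rot [0.0, 0.0, 0.0] world [0.678, 0.248, 0.212]
```

Request:
arm_command([
  {"offset":[12.4,-7.2,3.1],"rot":[0,0,-30],"gripper":0.4},
  {"offset":[12.4,-7.2,3.1],"rot":[0,0,-30],"gripper":0.4},
  {"offset":[12.4,-7.2,3.1],"rot":[0,0,-30],"gripper":0.4},
  {"offset":[12.4,-7.2,3.1],"rot":[0,0,-30],"gripper":0.4},
  {"offset":[12.4,-7.2,3.1],"rot":[0,0,-30],"gripper":0.4},
  {"offset":[12.4,-7.2,3.1],"rot":[0,0,-30],"gripper":0.4},
])

```text
time_s: 47.4
position: [0.677, 0.2487, 0.29]
tcp_rot: [[1.0, -0.017, -0.003], [-0.017, -1.0, -0.001], [-0.003, 0.001, -1.0]]
force: [-0.5, 0.2, -0.4]
opening: 0.597
```

```bash
python3 - <<'E'
from h import *
p,R=avg(3); Q=T(-.9,jx=True); b=W(PL,[.087-.12*np.cos(1.88),0,0])[0]
chain([([b[0],b[1],.2121],Q)],p,R)
c=cap('wrist','w18')
for a0 in(1.9,1.85,1.8,1.7): print(a0,proj(c,W(PL,[[.087-.12*np.cos(a0),k,.035+.12*np.sin(a0)] for k in(.02,.06)])).round(1).tolist())
g=cv2.cvtColor(c['frame'],7).astype(int)
for r in(130,170): print(r,[(k,int(g[r,k+1]-g[r,k-1])) for k in range(240,420) if abs(g[r,k+1]-g[r,k-1])>30])
E
```

```text
avg [0.6768 0.2489 0.2906] sd [0.0001 0.0002 0.0004] open 0.6 F [-0.4 -0.6 -0.3] t 47.5
off [0.12, 0.13, 7.85] rot [0.0, 0.1, -0.0] world [0.678, 0.248, 0.212]
1.9 [[327.2, 182.9], [327.5, 136.2]]
1.85 [[320.7, 183.3], [320.6, 136.3]]
1.8 [[314.0, 183.7], [313.6, 136.4]]
1.7 [[300.1, 184.2], [299.1, 136.5]]
130 [(257, -62), (258, -122), (259, -90), (302, 31), (303, 95), (304, 92), (305, 42), (320, 35), (335, -45), (336, -50), (343, 37), (344, 40), (391, -57), (392, -62)]
170 [(303, 74), (304, 124), (305, 63), (320, 32), (334, -34), (335, -56), (336, -45), (342, 31), (343, 36)]
```

The bar is at column 327.7, which gives a bail angle of about 1.9. I go down and grip it.

Request:
arm_command([
  {"offset":[0.3,0.1,3],"rot":[0,0,0],"gripper":0.4},
  {"offset":[0.3,0.1,6],"rot":[0,0,0],"gripper":0.4},
  {"offset":[0.3,0.1,8.1],"rot":[0,0,0],"gripper":0.4},
  {"offset":[0.3,0.1,8.1],"rot":[0,0,0],"gripper":0.4},
])

```text
time_s: 47.95
position: [0.6776, 0.2478, 0.2062]
tcp_rot: [[1.0, -0.014, -0.009], [-0.014, -1.0, -0.002], [-0.009, 0.002, -1.0]]
force: [-1.2, 0.5, -0.5]
opening: 0.607
```

Request:
arm_command([
  {"offset":[0,0,0],"rot":[0,0,0],"gripper":0.95},
  {"offset":[0,0,0],"rot":[0,0,0],"gripper":0.95},
  {"offset":[0,0,0],"rot":[0,0,0],"gripper":0.95},
  {"offset":[0,0,0],"rot":[0,0,0],"gripper":0.95},
  {"offset":[0,0,0],"rot":[0,0,0],"gripper":0.95},
  {"offset":[0,0,0],"rot":[0,0,0],"gripper":0.95},
  {"offset":[0,0,0],"rot":[0,0,0],"gripper":0.95},
  {"offset":[0,0,0],"rot":[0,0,0],"gripper":0.95},
])

```text
time_s: 48.75
position: [0.6807, 0.248, 0.2097]
tcp_rot: [[1.0, -0.014, -0.0], [-0.014, -1.0, -0.0], [-0.0, 0.0, -1.0]]
force: [0.7, 0.2, 2.4]
opening: 0.151
```

Request:
arm_command([
  {"offset":[-1.75,0,-0.45],"rot":[0,0,0],"gripper":0.95},
  {"offset":[-3.55,0,-0.65],"rot":[0,0,0],"gripper":0.95},
  {"offset":[-5.35,0,-0.55],"rot":[0,0,0],"gripper":0.95},
  {"offset":[-7.1,0,-0.2],"rot":[0,0,0],"gripper":0.95},
  {"offset":[-8.8,0,0.4],"rot":[0,0,0],"gripper":0.95},
  {"offset":[-10.35,0,1.25],"rot":[0,0,0],"gripper":0.95},
  {"offset":[-11.8,0,2.35],"rot":[0,0,0],"gripper":0.95},
  {"offset":[-13.05,0,3.65],"rot":[0,0,0],"gripper":0.95},
])

```text
time_s: 49.55
position: [0.5509, 0.2506, 0.1739]
tcp_rot: [[1.0, -0.014, 0.004], [-0.014, -1.0, 0.002], [0.004, -0.002, -1.0]]
force: [3.2, 2.5, 0.0]
opening: 0.147
```

Request:
arm_command([
  {"offset":[-1.05,0,1.45],"rot":[0,0,0],"gripper":0.95},
  {"offset":[-1.9,0,3.05],"rot":[0,0,0],"gripper":0.95},
  {"offset":[-2.3,0,4.2],"rot":[0,0,0],"gripper":0.95},
  {"offset":[-2.6,0,5.2],"rot":[0,0,0],"gripper":0.95},
  {"offset":[-2.75,0,6.1],"rot":[0,0,0],"gripper":0.95},
  {"offset":[-2.8,0,6.6],"rot":[0,0,0],"gripper":0.95},
  {"offset":[-2.8,0,7],"rot":[0,0,0],"gripper":0.95},
  {"offset":[-2.8,0,7],"rot":[0,0,0],"gripper":0.95},
])

```text
time_s: 50.35
position: [0.5224, 0.2511, 0.1024]
tcp_rot: [[1.0, -0.015, -0.0], [-0.015, -1.0, 0.001], [-0.0, -0.001, -1.0]]
force: [1.3, 5.6, -0.2]
opening: 0.145
```

```bash
python3 - <<'E'
from h import *
p,R=avg(2); cap('side','s19'); print(W(PL,[-.033,0,.1]))
E
```

```text
avg [0.5224 0.2511 0.1025] sd [0.     0.     0.0001] open 0.152 F [ 1.3  5.1 -0.8] t 50.4
[[0.52140412 0.25002138 0.1       ]]
```

Request:
arm_command([
  {"offset":[0,0,0.2],"rot":[0,0,0],"gripper":0.95},
  {"offset":[0,0,0.4],"rot":[0,0,0],"gripper":0.95},
  {"offset":[0,0,0.4],"rot":[0,0,0],"gripper":0.5},
  {"offset":[0,0,0.4],"rot":[0,0,0],"gripper":0.5},
  {"offset":[0,0,0.4],"rot":[0,0,0],"gripper":0.5},
  {"offset":[0,0,0.4],"rot":[0,0,0],"gripper":0.5},
  {"offset":[0,0,-1],"rot":[0,0,0],"gripper":0.5},
  {"offset":[0,0,-3],"rot":[0,0,0],"gripper":0.5},
])

```text
time_s: 51.25
position: [0.5209, 0.2497, 0.1329]
tcp_rot: [[1.0, -0.014, -0.004], [-0.014, -1.0, -0.001], [-0.004, 0.002, -1.0]]
force: [0.3, -0.4, -0.2]
opening: 0.485
```

Request:
arm_command([
  {"offset":[0,0,-4],"rot":[0,0,0],"gripper":0.5},
  {"offset":[0,0,-8],"rot":[0,0,0],"gripper":0.5},
  {"offset":[0,0,-12],"rot":[0,0,0],"gripper":0.5},
  {"offset":[-6,0,-16],"rot":[0,0,0],"gripper":0.5},
  {"offset":[-6,0,-16],"rot":[0,0,0],"gripper":0.5},
  {"offset":[-6,0,-16],"rot":[0,0,0],"gripper":0.5},
])

```text
time_s: 51.85
position: [0.4598, 0.2512, 0.2962]
tcp_rot: [[1.0, -0.012, 0.001], [-0.012, -1.0, 0.0], [0.001, -0.0, -1.0]]
force: [-0.2, 0.3, -1.1]
opening: 0.497
```

```bash
python3 - <<'E'
from h import *
avg(3); c=cap('scene','sc20'); d=cap('side','s20'); w=cap('wrist','w20')
a=cv2.resize(c['frame'][140:240,310:440],(400,308)); b=cv2.resize(d['frame'][190:390,190:400],(323,308))
cv2.imwrite('pics/m20.png',np.hstack([a,b])[:,:,::-1])
for a0 in(0,.05,.1): print(a0,proj(w,W(PL,[[.087-.12*np.cos(a0),k,.035+.12*np.sin(a0)] for k in(.0,.09)])).round(1).tolist())
g=cv2.cvtColor(w['frame'],7).astype(int)
for r in(100,150,): print(r,[(k,int(g[r,k+1]-g[r,k-1])) for k in range(260,420) if abs(g[r,k+1]-g[r,k-1])>40])
E
```

```text
avg [0.4611 0.2511 0.2951] sd [0.001  0.0001 0.0009] open 0.5 F [-0.2 -0.9 -0.2] t 51.95
0 [[368.5, 178.0], [371.8, 105.1]]
0.05 [[369.4, 178.9], [372.8, 104.8]]
0.1 [[370.5, 179.9], [374.1, 104.5]]
100 [(328, -57), (329, -94), (330, -45), (366, 104), (367, 115), (368, 58), (377, -62), (378, -119), (379, -109), (380, -49)]
150 [(328, -75), (329, -72), (339, 118), (340, 111), (358, -78), (359, -72), (360, 44), (361, 71), (387, -46), (402, 45)]
```

View pics/m20.png

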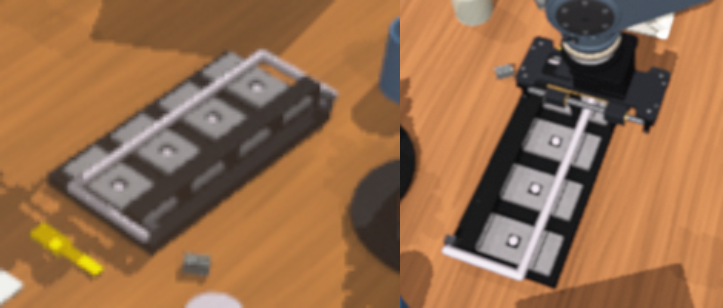

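The last picture shows the bail lying across all four plates, with the pins visible in the holes at about (118,185), (168,152), (212,118) and (258,87) in its left part. The separator, jar and decoys show no displacement. The gripper is well clear, so I hand in.

```bash
python3 - <<'E'
from h import *
print(ticket.hand_in())
E
```

```text
the job is handed in; nothing more can be done
None
```

I threw the bail back to about 1.9 rad, moved all four grey plates from the rack into the four bays, then swung the bail forward again and handed in at about 52 s.

**Plates:** before I closed the bail, the wrist view showed every pin inside its plate's hole. In the bay at y = −135 mm the pin sits close to the far edge of the hole. The hole's play puts that plate about 3 mm off at most, inside the 5 mm limit. I judged flatness only by eye and by the pins showing.

**Bail:** the final pictures show it lying across the plates. The wrist picture fits a joint angle near 0, but cannot tell 0 from 0.05 rad reliably, so the 0.04 rad limit was not measured directly.

**Rest of the scene:** the gripper finished clear of everything. The jar and separator showed no displacement in the pictures, though I did not measure them again. I noticed no grip slip and no plate knocked aside. No check failed.

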